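Null check of a differential-transformer coil with a hand-held core

TASK

Get the differential-transformer unit ready for a null reading: take the two bridging plugs out of the parking strip and push one fully home into each of the two socket pairs on the unit's panel. Then take the core with the thin stem from the core stand, lower it upright into the coil from above without ever touching the coil or the unit with it, until the ring on its stem is level with the coil's top, and finish holding it there, still, centred in the bore and clear of its wall, while the reading is taken. Leave everything else on the bench where it is.

Things in the scene. Friction and masses are not known exactly. Their poses are not given: they have to be found in the camera images.
- coil_unit: the differential-transformer training unit, fixed to the bench: a white base panel 240 mm (x) by 200 mm (y), top face 40 mm above the bench, with an upright copper coil on a black former near its far (+x) side and two socket pairs near its near (-x) side; a low meter (12 mm high) and a knob (16 mm high) stand beside the coil. Origin at the centre of its underside
- coil_top (a point): centre of the open upper end of the coil's bore. The coil stands upright, 110 mm tall and 62 mm across, from the panel (40 mm) up to this point 150 mm above the bench; its bore is straight, 24 mm across, closed only by the panel 110 mm below. Axes are the unit's
- link_left (a point): socket pair on the +y side of the unit's panel: the point half-way between its two sockets, at the panel's top face. The two sockets lie side by side along the unit's y axis, centres 19 mm apart, each 8.5 mm wide and 20 mm deep with a small countersink. Axes are the unit's
- link_right (a point): the same kind of socket pair, on the -y side of the unit's panel, 120 mm from the other
- plug1_grip (a point): a black bridging plug standing pins down in the parking strip: body 36 mm long (x; 26 mm at the upper grip tab), 14 mm thick (y), 40 mm high. The point is the body's centre, 20 mm above its underside; x runs from pin to pin, z up. The underside rests on the strip's top and, when home, on the unit's panel
- plug2_grip (a point): the second bridging plug, the same as the first
- plug1: the first bridging plug, same axes; origin at the centre of the body's underside, 20 mm below plug1_grip. Two pins point down from it, on its x axis, 19 mm apart, 6 mm thick, 14 mm long. Either plug fits either socket pair, either way round
- plug2: the second bridging plug; origin on its underside, 20 mm below plug2_grip
- plug_strip: grey parking strip fixed to the bench, 150 mm (x) by 46 mm (y), 30 mm high; the two plugs stand in it 80 mm apart along x, the pins of both in one line along x. Origin at the centre of its underside
- core_stand: wooden core stand fixed to the bench, 130 mm (x) by 60 mm (y), 45 mm high; the two cores stand in holes 15 mm wide and 30 mm deep, 64 mm apart along x, their feet 15 mm above the bench. Which core stands in which hole varies. Origin at the centre of its underside
- core: the wanted core, 150 mm long, standing upright in the core stand: from its foot a steel slug 12 mm across and 50 mm long, then a brass stem 6 mm across with a black ring 10 mm across at 80 mm, then a round black handle 18 mm across from 110 to 150 mm. Origin at the centre of its foot, z up along the core
- core_grip (a point): centre of the wanted core's handle, 130 mm above its foot
- core_slug (a point): centre of the core's steel slug, 25 mm above its foot
- core_mark (a point): centre of the ring on the core's stem, 80 mm above its foot; level with the coil's top when the slug sits mid-way down the coil
- solid_core_mid (a point): the other core in the core stand, not wanted: a solid 12 mm steel rod all the way up to the same black handle (150 mm over all, no thin stem, no ring); the point is 80 mm above its foot. Bystander
- screwdriver: screwdriver lying on the bench, 160 mm long; origin at the middle of its underside. Bystander
- bobbin: small spare coil bobbin, 42 mm across, 34 mm high, standing on the bench; origin at the centre of its underside. Bystander
- tape: black roll of insulating tape lying flat, 66 mm across, 18 mm high; origin at the centre of its underside. Bystander
- multimeter: grey hand-held multimeter lying flat, 150 x 75 x 41 mm; origin at the centre of its underside. Bystander
- calculator: black pocket calculator lying flat, 140 x 75 x 14 mm; origin at the centre of its underside. Bystander

How it is judged:
By the outcome, as a careful person would: the job done as asked, in the order asked, and still so for the second after the job is handed in, while the arm keeps its last pose, push and grip.
It also fails if it takes over 72 s, if anything falls off the work surface, if the arm or the gripper's body presses on something with over 40 N, if the wrist force passes 120 N, or if a joint passes its speed limit or range.

ROBOT

A 6-joint arm with a two-finger parallel gripper is mounted at the origin on the work surface. World frame = base frame: x ahead of the robot, y to its left, z up, the work surface at z = 0. Lengths are in m, angles in degrees, forces in N, time in s.
With the tool pointing down it reaches from about 0.25 to 0.725 m from the base axis. Payload 9.7 kg.
Tool frame: the origin (TCP) lies between the finger pads; the fingertips stand 19 mm ahead of it and the grasp point (between the pads) is the TCP; x points along the fingers, y is the direction in which the jaws open and shut, and the axes are right-handed (so a half turn about x gives the same grasp; the last joint's range is limited). The gripper opens to 85 mm and grips with 20 to 120 N. Pads are 22 mm wide; open, the fingers measure 114 mm over their backs; the gripper's body (76 mm by 85 mm) begins 54 mm behind the grasp point. The pads swing forward as they close: fully open they stand 13 mm farther back than shut.
Start: joints at [-76.261, 4.979, 10.078, 95.1, 0, 90], TCP at [0.131, -0.534, 0.25] pointing down, gripper open.
Joint ranges: [-179.16, 179.16], [-48.56, 103.87], [-65.8, 70.77], [-126.05, 130.52], [-82.76, 87.17], [-180, 180]. Speed limits (degrees/s): [127.2, 127.2, 147.25, 180, 180, 180].

INTERFACE

Orientations are given as [roll, pitch, yaw] about the fixed x, y, z axes, in that order (R = Rz(yaw) Ry(pitch) Rx(roll)).
In Python, from workcell import bot gives the robot as it stands. The module is installed in compiled form; this text tells all that it offers.
- The arm moves only by the shell command python3 -m handwheel 'ROWS' [FORCE]. ROWS is JSON, a list of rows, each a list of 7 numbers: the turn, a rotation vector about the tool's x, y, z in degrees, then the shift along the tool's x, y, z in m, then the closure, from -1 (fully open) to 1 (shut), so that 0 is half open. In form: [[ax, ay, az, dx, dy, dz, fingers], ...]. A call has 1 to 20 rows; each row is the pose to reach, as a shift and turn from the pose commanded when the call began, along the tool's axes at that moment; what a row does not reach only later rows make up. A row lasts 1/8 s, in which the tool goes at most 62.5 mm and 10.7 degrees, less where a joint would pass 70% of its speed; a pose out of reach is approached as far as the arm can. A call with a gripper value outside its range is refused whole. The fingers move at their own pace and stop on an object; FORCE is the grip in N (left out, the last holds). Time passes only in rows, so rows that repeat a pose let the fingers close. It gives the time, the measured TCP pose, the force and the opening at its end, in the units of the state.
- bot.get_obs(): the state, without advancing time (a new reading comes with each control period).
- bot.camera(name): name is "scene" or "side" or "wrist"; returns a dict with "frame" (400x640x3 uint8, red, green, blue), "fx", "fy", "cx", "cy" (pixels), "R" (3x3) and "t" (3): a world point X has camera coordinates R X + t; the wrist camera has in their place "tool_from_camera" (4x4, takes a point from camera to tool coordinates, whose origin is the TCP and whose axes are the tool frame's). Camera axes: x right, y down, z forward; pixel columns grow to the right and rows downward; lengths in m; the calibration is good to about 2 mm. The wrist camera is an equidistant fisheye: a pixel r from the principal point sees the ray r / f radians off the axis. A picture is of the moment at which its call begins: read the wrist's pose just before it. There is no depth.
- bot.job_done(): hands the job in, once; it reports no verdict.
Trained networks look in a picture, given as the dict that the camera call returned (one of the last four; its "shot" number tells which), for a name from the list of things; names that differ only in an ending like _2 or _b are one class to them, and where a whole thing is asked for, a point or a joint stands for the part that bears it (a point fixed in the world has none). Each returns a list of dicts, best first, with "conf" (0 to 1); they miss things now and then, are a little off and sometimes report something else, mostly with a low value. They report only what shows in the picture. A call takes as long as a camera call.
- bot.look_for(name, picture): "bbox" ([left, top, width, height] as shares, 0 to 1, of the picture: columns of its width, rows of its height, round what is visible of it).
- bot.tip_of(name, picture): "centre" ([column, row] as shares, 0 to 1, of the picture: columns of its width, rows of its height: a listed point, or the origin of a listed thing).
The state is a dict: "time": time; "q": joint angles; "qd": joint speeds; "joint_efforts": joint torques, N m; "ee_pos": TCP position; "tcp_rot": TCP orientation; "wrist_force": force on the tool from outside, world axes, zero at the start; "torque": the same for the moment, N m; "opening": finger opening in m.
Only numpy, scipy, OpenCV 4.12 (cv2) and the standard library are available. Lean on these libraries where they do the work, as an engineer would, in place of code of your own. Each camera call takes 0.05 s, during which the arm holds its last target.

## Working session

There is one attempt and no reset: what is moved stays moved. The work goes in short steps, Python scripts to look and compute and a shell command to move; the robot and the scene stay as the last step left them, time stands still between calls to the robot, and variables do not carry over. Pictures are saved under pics/ and viewed, and the job is handed in when it is done.

```bash
ls; mkdir -p pics; python3 - <<'E'
from workcell import bot
import cv2, numpy as np
print(bot.get_obs())
for n in ["scene","side","wrist"]:
    p=bot.camera(n)
    print(n,{k:(v if k!="frame" else v.shape) for k,v in p.items()})
    cv2.imwrite(f"pics/a_{n}.png",p["frame"][:,:,::-1])
E
```

```text
pics
{'time': 0.0, 'q': array([-7.62602376e+01,  5.01211623e+00,  1.00348680e+01,  9.51005707e+01,
       -1.42697139e-03,  9.00001166e+01]), 'qd': array([-0.01207828,  0.06074837, -0.12240613,  0.0168771 ,  0.03308389,
       -0.04434194]), 'joint_efforts': array([ 3.61935026e-04, -5.20392323e+01,  4.64805186e+01,  1.62611768e-02,
        8.86127191e-05,  5.40573666e-06]), 'ee_pos': array([ 0.13057608, -0.53406157,  0.24957702]), 'tcp_rot': array([-88.94936422,  89.92216803, 104.79028246]), 'wrist_force': array([-0.4604662 , -0.11515797,  0.61234612]), 'torque': array([-0.0380118 , -0.07257057, -0.01533069]), 'opening': 0.08512223482570577}
scene {'frame': (400, 640, 3), 'fx': 414.7531389666815, 'fy': 414.7531389666815, 'cx': 319.999873641008, 'cy': 200.3092349274257, 'R': array([[-0.07613987,  0.99709099, -0.00350515],
       [ 0.68551755,  0.0497941 , -0.72635131],
       [-0.72406381, -0.05770714, -0.68731469]]), 't': array([ 0.0450399 , -0.32527987,  1.53015536]), 'shot': 1}
side {'frame': (400, 640, 3), 'fx': 419.50598502771766, 'fy': 419.50598502771766, 'cx': 321.8931279982468, 'cy': 190.4607502944081, 'R': array([[-0.94098442, -0.33811328, -0.01509078],
       [-0.16438117,  0.4955464 , -0.85288487],
       [ 0.29584988, -0.80007073, -0.5218809 ]]), 't': array([0.55528909, 0.19853436, 0.86377412]), 'shot': 2}
wrist {'frame': (400, 640, 3), 'fx': 309.70691628693146, 'fy': 309.70691628693146, 'cx': 319.09527545695585, 'cy': 202.9865113302428, 'tool_from_camera': array([[-2.64968802e-04, -3.10858525e-01,  9.50456158e-01,
        -1.23469384e-01],
       [ 9.99999917e-01,  2.10890568e-04,  3.47755032e-04,
         6.07369476e-04],
       [-3.08544855e-04,  9.50456171e-01,  3.10858443e-01,
        -8.06556637e-02],
       [ 0.00000000e+00,  0.00000000e+00,  0.00000000e+00,
         1.00000000e+00]]), 'shot': 3}
```

View pics/a_scene.png

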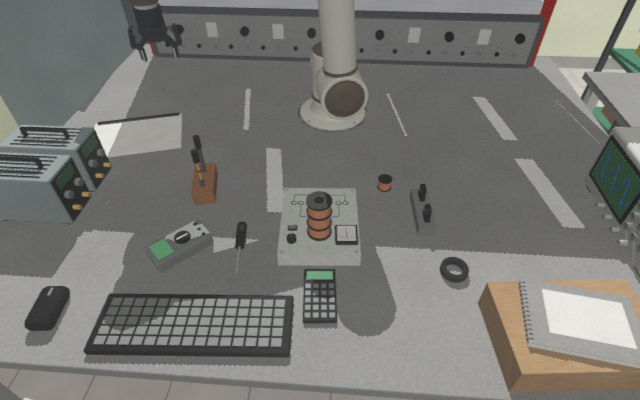

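View pics/a_side.png

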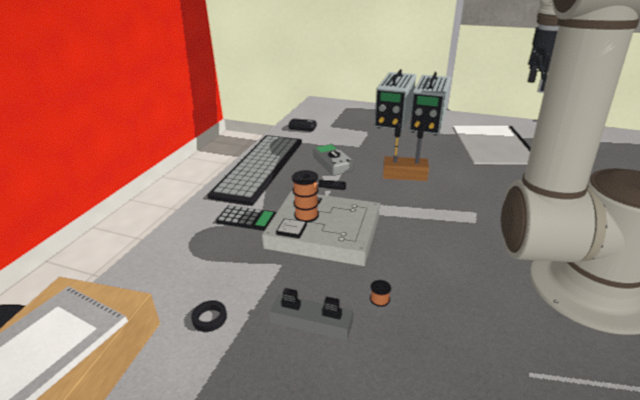

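View pics/a_wrist.png

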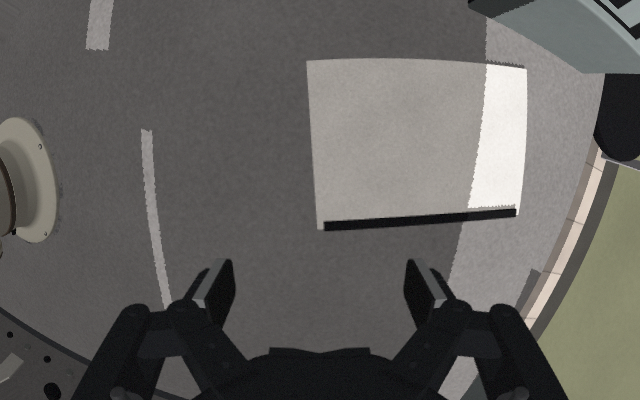

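```bash
cat > h.py <<'E'
from workcell import bot
import cv2, numpy as np
from scipy.spatial.transform import Rotation as Rn
from scipy.optimize import least_squares
def toolR(o): return Rn.from_euler('xyz',o["tcp_rot"],degrees=True).as_matrix()
def pose(p,o=None):
    """R,t world->camera"""
    if "R" in p: return np.array(p["R"]),np.array(p["t"])
    T=np.eye(4);T[:3,:3]=toolR(o);T[:3,3]=o["ee_pos"]
    C=np.linalg.inv(T@np.array(p["tool_from_camera"]))
    return C[:3,:3],C[:3,3]
def proj(p,X,o=None):
    R,t=pose(p,o);c=np.atleast_2d(X)@R.T+t
    if "R" in p: s=c[:,:2]/c[:,2:]
    else:
        r=np.linalg.norm(c[:,:2],axis=1,keepdims=True);s=c[:,:2]/np.maximum(r,1e-9)*np.arctan2(r,c[:,2:])
    return s*[p["fx"],p["fy"]]+[p["cx"],p["cy"]]
def ray(p,uv,o=None):
    R,t=pose(p,o);s=(np.array(uv)-[p["cx"],p["cy"]])/[p["fx"],p["fy"]]
    if "R" in p: d=np.r_[s,1]
    else:
        r=np.linalg.norm(s);d=np.r_[s/max(r,1e-9)*np.sin(r),np.cos(r)]
    d=R.T@d;return -R.T@t,d/np.linalg.norm(d)
def onplane(p,uv,z,o=None):
    c,d=ray(p,uv,o);return c+d*(z-c[2])/d[2]
def tip(n,p,k=4):
    return [(np.array(r["centre"])*[640,400],round(r["conf"],2)) for r in bot.tip_of(n,p)[:k]]
def tri(obs):
    """obs: list of (c,d)"""
    A=sum(np.eye(3)-np.outer(d,d) for c,d in obs);b=sum((np.eye(3)-np.outer(d,d))@c for c,d in obs)
    X=np.linalg.solve(A,b);return X,[np.linalg.norm((np.eye(3)-np.outer(d,d))@(X-c)) for c,d in obs]
def save(p,n,f=None,crop=None,scale=1):
    im=p["frame"][:,:,::-1].copy() if f is None else f
    if crop: x,y,w,h=crop;im=im[y:y+h,x:x+w]
    if scale!=1: im=cv2.resize(im,None,fx=scale,fy=scale,interpolation=cv2.INTER_CUBIC)
    cv2.imwrite(f"pics/{n}.png",im)
E
python3 - <<'E'
from h import *
np.set_printoptions(precision=4,suppress=True)
s=bot.camera("scene");d=bot.camera("side")
save(s,"b_unit",crop=(260,170,200,110),scale=4);save(s,"b_stand",crop=(170,120,80,100),scale=6)
for n in ["coil_unit","coil_top","link_left","link_right","plug1_grip","plug2_grip","plug_strip","core_stand","core","core_grip","core_mark","solid_core_mid"]:
    a=tip(n,s);b=tip(n,d)
    print(n,[(x.round(1),c) for x,c in a],[(x.round(1),c) for x,c in b])
    if a and b:
        for i in a[:2]:
            for j in b[:2]:
                X,e=tri([ray(s,i[0]),ray(d,j[0])]);print("    ",X,round(e[0]*1000,1))
print(bot.get_obs()["time"])
E
```

```text
coil_unit [(array([315.8, 226.1]), 0.69)] [(array([324.4, 230.2]), 0.96)]
     [ 0.5835 -0.0093  0.0027] 4.3
coil_top [(array([320.6, 198.1]), 0.79), (array([318.2, 230.1]), 0.47)] [(array([304.1, 177.4]), 0.59)]
     [0.6283 0.0054 0.1512] 1.3
     [ 0.661  -0.0142  0.1113] 28.4
link_left [(array([338.9, 207.5]), 0.97), (array([205.2, 189.2]), 0.73), (array([424.5, 196.6]), 0.72)] [(array([343.6, 233.5]), 0.58)]
     [0.5266 0.0422 0.0334] 7.3
     [ 0.5426 -0.2472 -0.04  ] 124.3
link_right [(array([299.6, 202.5]), 0.71)] [(array([352.8, 209.2]), 0.63)]
     [ 0.5295 -0.0603  0.0403] 0.6
plug1_grip [(array([423.9, 193.2]), 0.67)] [(array([334.5, 308. ]), 0.53)]
     [0.4709 0.2739 0.0477] 5.2
plug2_grip [(array([427.1, 214.3]), 0.72), (array([202. , 156.4]), 0.23), (array([296. , 200.8]), 0.21)] [(array([292.2, 297.1]), 0.84)]
     [0.5538 0.2737 0.048 ] 4.6
     [ 0.5899 -0.0869  0.0379] 263.1
plug_strip [(array([419.9, 215.1]), 0.67)] [(array([311.7, 319.6]), 0.86), (array([378. , 300.9]), 0.58)]
     [0.5145 0.2694 0.0009] 0.6
     [ 0.4408  0.2412 -0.0049] 61.6
core_stand [(arra
[... 161 characters left out ...]
0.6125 -0.1107 -0.0376] 241.3
core [(array([201.2, 190.2]), 0.58)] [(array([389.8, 170.6]), 0.44), (array([317.7, 185.9]), 0.17)]
     [ 0.4883 -0.3434  0.0183] 9.0
     [ 0.6366 -0.2381  0.0737] 87.9
core_grip [(array([195.1, 154.6]), 0.71)] [(array([396.9, 128. ]), 0.7)]
     [ 0.4822 -0.3394  0.1513] 0.7
core_mark [(array([425.4, 219.7]), 0.5), (array([198.6, 170.1]), 0.44)] [(array([396.7, 160.2]), 0.7), (array([397.3, 147.3]), 0.62)]
     [0.5163 0.1892 0.1947] 161.9
     [0.523  0.1858 0.2124] 168.9
     [ 0.4665 -0.3436  0.065 ] 17.1
     [ 0.476  -0.3434  0.0911] 1.1
solid_core_mid [(array([202.8, 157.1]), 0.47)] [(array([416.1, 147.4]), 0.65)]
     [ 0.4228 -0.3463  0.0964] 0.0
1.45
```

View pics/b_unit.png

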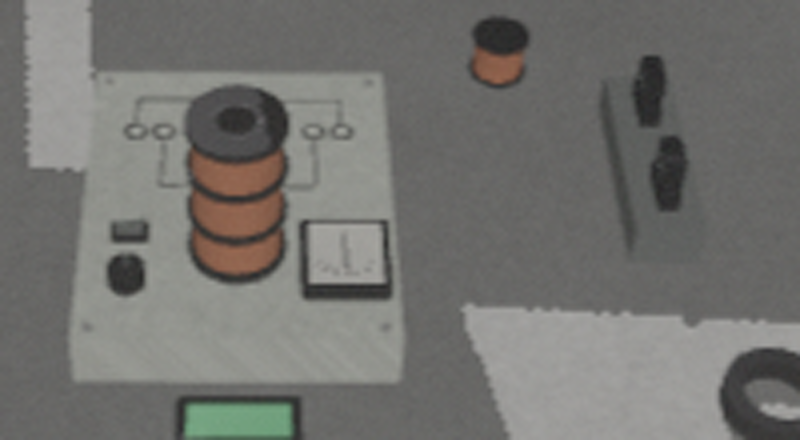

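View pics/b_stand.png

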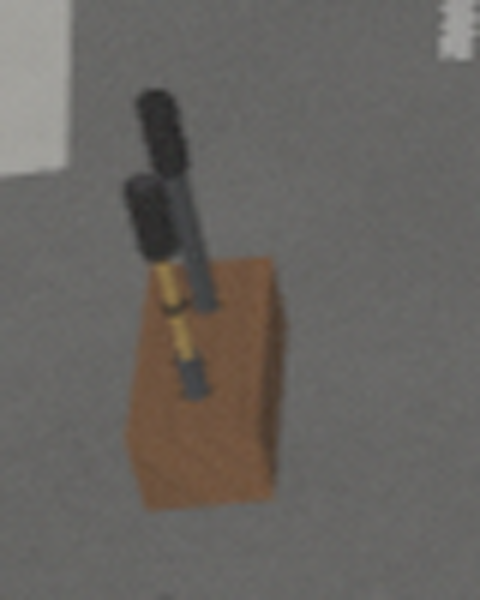

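```bash
cat >> h.py <<'E'
def Rdown(yaw):
    """tool pointing down; tool y axis at heading yaw (deg) in world; tool z = x cross y"""
    x=np.array([0,0,-1.]);a=np.radians(yaw);y=np.array([np.cos(a),np.sin(a),0]);return np.c_[x,y,np.cross(x,y)]
def row(o,pos,yaw):
    R=toolR(o);rv=Rn.from_matrix(R.T@Rdown(yaw)).as_rotvec(degrees=True);d=R.T@(np.array(pos)-o["ee_pos"])
    print("row:",rv.round(2),d.round(4))
E
python3 - <<'E'
from h import *
np.set_printoptions(precision=4,suppress=True)
o=bot.get_obs();R=toolR(o);print(R)
print("cur y heading",np.degrees(np.arctan2(R[1,1],R[0,1])))
for yaw in (90,-90,0,180): row(o,[0.50,0.1,0.30],yaw)
s=bot.camera("scene")
for uv in [(294,202.75),(301,202.75),(338.25,202.75),(345.25,202.75)]: print(onplane(s,np.array(uv)-.4,0.04))
E
```

```text
[[ 0.      0.2375 -0.9714]
 [ 0.     -0.9714 -0.2375]
 [-1.     -0.     -0.    ]]
cur y heading -76.26242345641388
row: [-166.26   -0.     -0.  ] [-0.0497 -0.5284 -0.5094]
row: [13.74 -0.    0.  ] [-0.0497 -0.5284 -0.5094]
row: [-76.26  -0.    -0.  ] [-0.0497 -0.5284 -0.5094]
row: [103.74  -0.     0.  ] [-0.0497 -0.5284 -0.5094]
[ 0.5305 -0.0762  0.04  ]
[ 0.5291 -0.0573  0.04  ]
[0.5218 0.0433 0.04  ]
[0.5204 0.0621 0.04  ]
```

```bash
python3 -m handwheel '[[-76.3,0,0,-0.05,-0.528,-0.509,-1],[-76.3,0,0,-0.05,-0.528,-0.509,-1],[-76.3,0,0,-0.05,-0.528,-0.509,-1],[-76.3,0,0,-0.05,-0.528,-0.509,-1],[-76.3,0,0,-0.05,-0.528,-0.509,-1],[-76.3,0,0,-0.05,-0.528,-0.509,-1],[-76.3,0,0,-0.05,-0.528,-0.509,-1],[-76.3,0,0,-0.05,-0.528,-0.509,-1],[-76.3,0,0,-0.05,-0.528,-0.509,-1],[-76.3,0,0,-0.05,-0.528,-0.509,-1],[-76.3,0,0,-0.05,-0.528,-0.509,-1],[-76.3,0,0,-0.05,-0.528,-0.509,-1],[-76.3,0,0,-0.05,-0.528,-0.509,-1],[-76.3,0,0,-0.05,-0.528,-0.509,-1],[-76.3,0,0,-0.05,-0.528,-0.509,-1],[-76.3,0,0,-0.05,-0.528,-0.509,-1],[-76.3,0,0,-0.05,-0.528,-0.509,-1]]'
python3 - <<'E'
from h import *
np.set_printoptions(precision=4,suppress=True)
o=bot.get_obs();p=bot.camera("wrist");save(p,"c_w");print(o["q"],o["time"],o["ee_pos"],toolR(o)[:,1])
for n in ["coil_top","link_left","link_right","plug1_grip","plug2_grip","coil_unit","plug_strip"]:
    z={"coil_top":.15,"link_left":.04,"link_right":.04,"plug1_grip":.05,"plug2_grip":.05}.get(n,0)
    print(n,[(x.round(1),c,onplane(p,x,z,o)) for x,c in tip(n,p)])
E
```

```text
time: 3.62
ee_pos: [0.4995, 0.0989, 0.3006]
tcp_rot: [101.3, 90.0, 11.2]
wrist_force: [-0.4, 0.7, 0.2]
opening: 0.0853
[ 11.2033   0.771   11.361  100.5593   0.     101.2193] 3.625 [0.4995 0.0989 0.3006] [ 1.     -0.0003  0.0005]
coil_top [(array([438.9, 283.3]), 0.85, array([ 0.6332, -0.0049,  0.15  ]))]
link_left [(array([339.5, 199.6]), 0.87, array([0.5273, 0.0573, 0.04  ]))]
link_right [(array([339.8, 280.5]), 0.88, array([ 0.5308, -0.0662,  0.04  ])), (array([379.6, 235.5]), 0.61, array([0.5839, 0.0056, 0.04  ]))]
plug1_grip [(array([296.5,  32.1]), 0.71, array([0.474 , 0.2684, 0.05  ]))]
plug2_grip [(array([365.4,  30.2]), 0.59, array([0.5557, 0.2721, 0.05  ]))]
coil_unit [(array([378.3, 232.7]), 0.58, array([ 0.5902, -0.0077,  0.    ]))]
plug_strip [(array([328.3,  35.2]), 0.64, array([0.5131, 0.2757, 0.    ]))]
```

View pics/c_w.png

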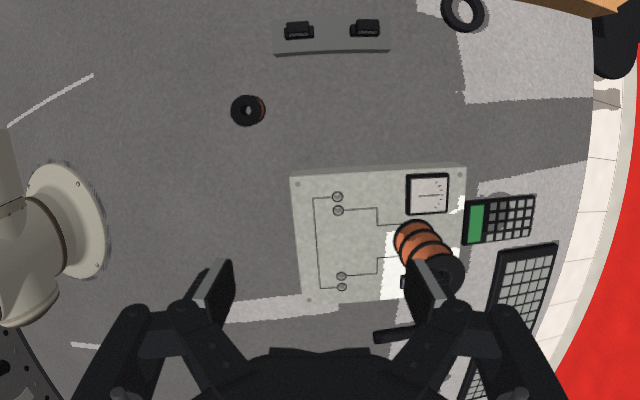

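```bash
python3 - <<'E'
from h import *
o=bot.get_obs()
row(o,[0.514,0.270,0.20],92.6)
E
```

```text
row: [-92.56  -0.     0.  ] [ 0.1003  0.0145 -0.1704]
```

```bash
python3 -m handwheel '[[-92.5,0,0,0.1,0.014,-0.17,-1],[-92.5,0,0,0.1,0.014,-0.17,-1],[-92.5,0,0,0.1,0.014,-0.17,-1],[-92.5,0,0,0.1,0.014,-0.17,-1],[-92.5,0,0,0.1,0.014,-0.17,-1],[-92.5,0,0,0.1,0.014,-0.17,-1],[-92.5,0,0,0.1,0.014,-0.17,-1],[-92.5,0,0,0.1,0.014,-0.17,-1],[-92.5,0,0,0.1,0.014,-0.17,-1],[-92.5,0,0,0.1,0.014,-0.17,-1],[-92.5,0,0,0.1,0.014,-0.17,-1]]'
python3 - <<'E'
from h import *
np.set_printoptions(precision=4,suppress=True)
o=bot.get_obs();p=bot.camera("wrist");save(p,"d_w",crop=(160,50,320,300),scale=2);print(o["q"],o["time"],o["ee_pos"],toolR(o)[:,1])
for n in ["plug1_grip","plug2_grip","plug1","plug2","plug_strip"]:
    z={"plug1_grip":.05,"plug2_grip":.05,"plug1":.03,"plug2":.03}.get(n,0)
    print(n,[(x.round(1),c,onplane(p,x,z,o)) for x,c in tip(n,p)])
E
```

```text
time: 5.4
ee_pos: [0.5135, 0.2696, 0.2002]
tcp_rot: [-158.9, 90.0, -156.5]
wrist_force: [0.1, 0.5, 0.2]
opening: 0.0854
[27.6964  8.3677  8.2376 89.8752  0.0004 25.2985] 5.4 [0.5135 0.2696 0.2002] [-0.0418  0.9991 -0.    ]
plug1_grip [(array([320.6, 152.8]), 0.97, array([0.4772, 0.2689, 0.05  ]))]
plug2_grip [(array([322.4, 233.8]), 0.68, array([0.5554, 0.274 , 0.05  ]))]
plug1 [(array([324.8, 223.3]), 0.85, array([0.5524, 0.2766, 0.03  ])), (array([318.9, 146.2]), 0.59, array([0.474 , 0.2672, 0.03  ]))]
plug2 [(array([324.8, 223.3]), 0.85, array([0.5524, 0.2766, 0.03  ])), (array([318.9, 146.2]), 0.59, array([0.474 , 0.2672, 0.03  ]))]
plug_strip [(array([322.4, 180.9]), 0.72, array([0.5155, 0.2727, 0.    ])), (array([234.6,  78.7]), 0.27, array([0.4077, 0.1762, 0.    ]))]
```

View pics/d_w.png

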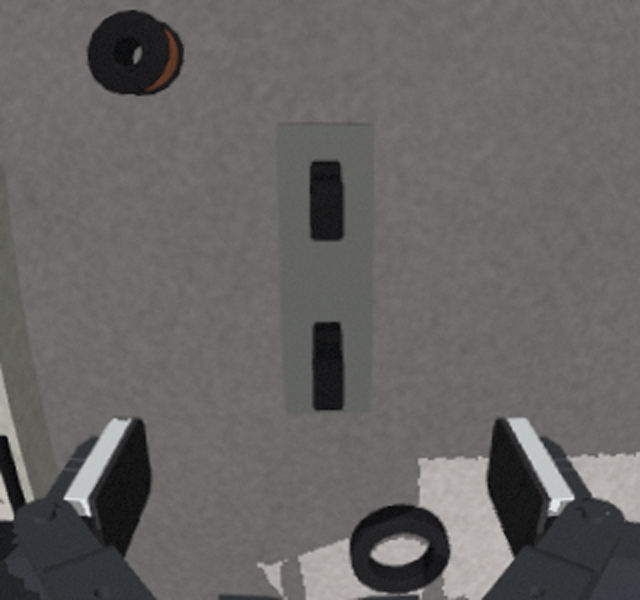

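```bash
python3 - <<'E'
from h import *
np.set_printoptions(precision=4,suppress=True)
o=bot.get_obs();p=bot.camera("wrist")
C=np.array([onplane(p,uv,.03,o) for uv in [(298.5,111.5),(347,112),(303,255.5),(345,256)]]);print(C,C.mean(0))
v=(C[2]+C[3]-C[0]-C[1])/2;print(np.linalg.norm(v),np.degrees(np.arctan2(v[1],v[0])),np.linalg.norm(C[1]-C[0]),np.linalg.norm(C[3]-C[2]))
u=v/np.linalg.norm(v);m=C.mean(0)
for s in(-1,1): print(m+s*.04*u)
# top-face overlay for hypothesised plugs
im=p["frame"][:,:,::-1].copy();im=cv2.resize(im,None,fx=3,fy=3,interpolation=cv2.INTER_CUBIC)
w=np.array([-u[1],u[0],0])
for s in(-1,1):
    c=m+s*.04*u;c[2]=0
    for hl,z,col in((.013,.07,(0,255,0)),(.018,.03,(0,0,255))):
        q=np.array([c+a*hl*u+b*.007*w+[0,0,z] for a,b in((1,1),(1,-1),(-1,-1),(-1,1))])
        uv=((proj(p,q,o)+.5)*3-.5).astype(int);cv2.polylines(im,[uv],1,col,1)
cv2.imwrite("pics/e.png",im[300:800,750:1200])
E
```

```text
[[0.4417 0.2466 0.03  ]
 [0.4401 0.292  0.03  ]
 [0.5907 0.2552 0.03  ]
 [0.5894 0.3002 0.03  ]] [0.5155 0.2735 0.03  ]
0.1493616094110805 3.2289762825187758 0.04545020108333588 0.0449523398034284
[0.4755 0.2713 0.03  ]
[0.5554 0.2758 0.03  ]
```

View pics/e.png

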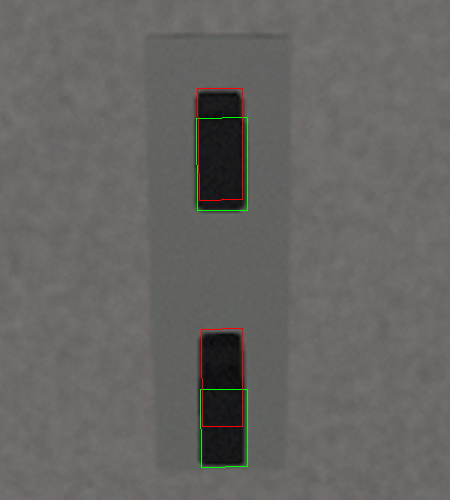

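```bash
python3 - <<'E'
from h import *
o=bot.get_obs()
row(o,[0.4755,0.2708,0.12],93.0)
row(o,[0.4755,0.2708,0.055],93.0)
E
```

```text
row: [-0.49 -0.   -0.  ] [ 0.0803  0.0029 -0.038 ]
row: [-0.49 -0.   -0.  ] [ 0.1453  0.0029 -0.038 ]
```

```bash
python3 -m handwheel '[[-0.5,0,0,0.08,0.003,-0.038,-0.1],[-0.5,0,0,0.08,0.003,-0.038,-0.1],[-0.5,0,0,0.08,0.003,-0.038,-0.1],[-0.5,0,0,0.11,0.003,-0.038,-0.1],[-0.5,0,0,0.13,0.003,-0.038,-0.1],[-0.5,0,0,0.145,0.003,-0.038,-0.1],[-0.5,0,0,0.145,0.003,-0.038,-0.1]]' 60
python3 - <<'E'
from h import *
np.set_printoptions(precision=4,suppress=True)
o=bot.get_obs();p=bot.camera("wrist");save(p,"f_w",crop=(160,150,320,250),scale=2);print(o["time"],o["ee_pos"],o["wrist_force"],toolR(o)[:,1],o["opening"])
E
```

```text
time: 6.62
ee_pos: [0.4757, 0.2708, 0.0552]
tcp_rot: [-148.8, 90.0, -145.7]
wrist_force: [-0.4, 0.7, 0.0]
opening: 0.0469
6.625 [0.4757 0.2708 0.0552] [-0.3537  0.7498  0.0371] [-0.0528  0.9986 -0.0003] 0.046855156891523676
```

View pics/f_w.png

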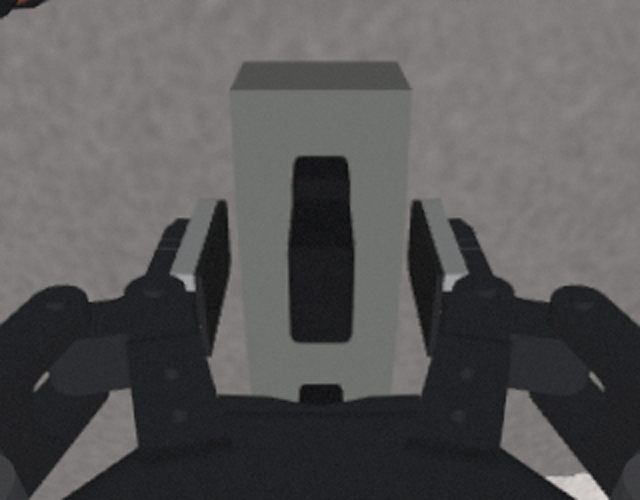

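```bash
cat >> h.py <<'E'
def boxes(p,o,name,cx,cy,yaw,z0,crop=None,scale=3,dz=0):
    """overlay plug model: underside at z0, heading yaw of pin axis"""
    im=cv2.resize(p["frame"][:,:,::-1].copy(),None,fx=scale,fy=scale,interpolation=cv2.INTER_CUBIC)
    a=np.radians(yaw);u=np.array([np.cos(a),np.sin(a),0]);w=np.array([-u[1],u[0],0]);c=np.array([cx,cy,0])
    for hl,z,col in((.013,z0+.04,(0,255,0)),(.018,z0,(0,0,255))):
        q=np.array([c+i*hl*u+j*.007*w+[0,0,z] for i,j in((1,1),(1,-1),(-1,-1),(-1,1))])
        cv2.polylines(im,[((proj(p,q,o)+.5)*scale-.5).astype(int)],1,col,1)
    if crop: x,y,ww,hh=[k*scale for k in crop];im=im[y:y+hh,x:x+ww]
    cv2.imwrite(f"pics/{name}.png",im)
E
python3 - <<'E'
from h import *
o=bot.get_obs();p=bot.camera("wrist");boxes(p,o,"f2",.4755,.2708,3,.03,(250,180,150,170),4)
E
```

```text
(no output)
```

View pics/f2.png

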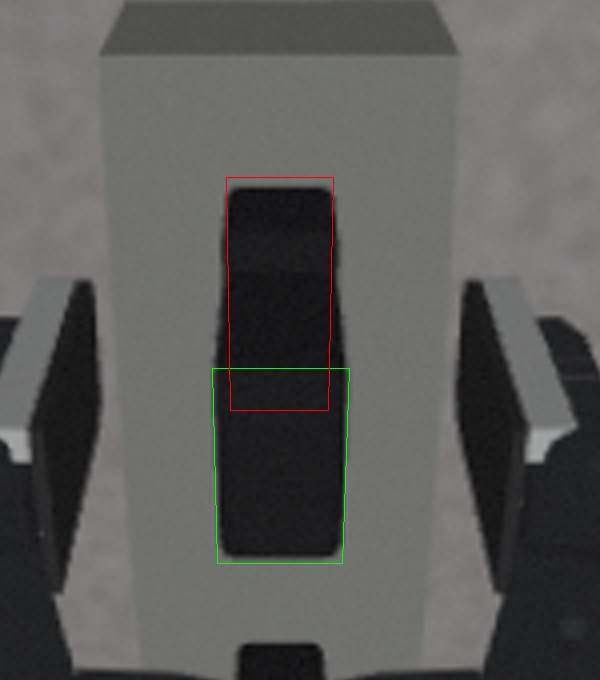

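```bash
python3 -m handwheel '[[0,0,0,0,0,0,1],[0,0,0,0,0,0,1],[0,0,0,0,0,0,1],[0,0,0,0,0,0,1],[0,0,0,0,0,0,1],[0,0,0,0,0,0,1]]' 60; python3 -m handwheel '[[0,0,0,-0.01,0,0,1],[0,0,0,-0.02,0,0,1],[0,0,0,-0.06,0,0,1],[0,0,0,-0.12,0,0,1],[0,0,0,-0.145,0,0,1],[0,0,0,-0.145,0,0,1],[0,0,0,-0.145,0,0,1]]'
python3 - <<'E'
from h import *
np.set_printoptions(precision=4,suppress=True)
o=bot.get_obs();p=bot.camera("wrist");print(o["time"],o["ee_pos"],o["wrist_force"],toolR(o)[:,1],o["opening"])
c=o["ee_pos"];boxes(p,o,"g",c[0],c[1],3,c[2]-.025,(250,180,150,170),4)
E
```

```text
time: 7.48
ee_pos: [0.4759, 0.2711, 0.0562]
tcp_rot: [21.8, 89.9, 24.8]
wrist_force: [-0.8, -0.7, 5.7]
opening: 0.0131
time: 8.35
ee_pos: [0.4752, 0.2707, 0.1994]
tcp_rot: [-152.6, 89.9, -149.5]
wrist_force: [-0.6, -0.3, -0.4]
opening: 0.0133
8.35 [0.4752 0.2707 0.1994] [-0.6127 -0.2727 -0.4481] [-0.053   0.9986 -0.0005] 0.013286124925066483
```

View pics/g.png

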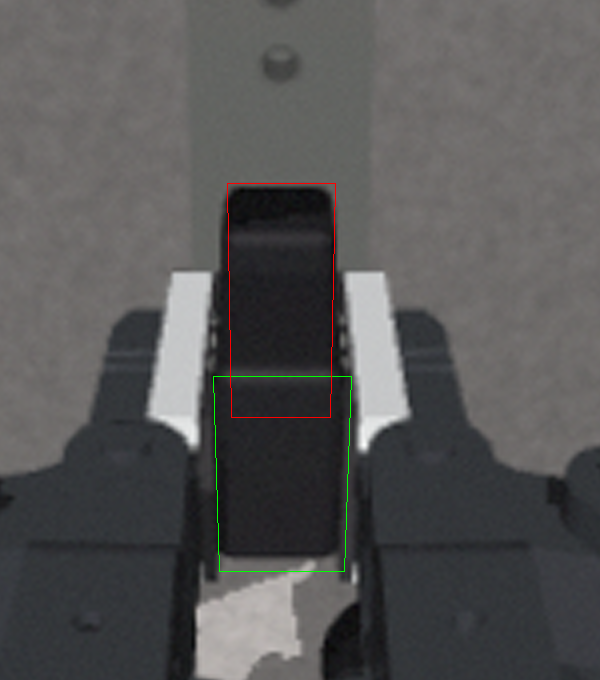

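```bash
python3 - <<'E'
from h import *
o=bot.get_obs()
row(o,[0.5275,0.0573,0.20],1.6)
E
```

```text
row: [ 9.144e+01 -4.000e-02  1.200e-01] [-0.0009 -0.2158  0.0411]
```

```bash
python3 -m handwheel '[[91.4,0,0.1,-0.001,-0.216,0.041,1],[91.4,0,0.1,-0.001,-0.216,0.041,1],[91.4,0,0.1,-0.001,-0.216,0.041,1],[91.4,0,0.1,-0.001,-0.216,0.041,1],[91.4,0,0.1,-0.001,-0.216,0.041,1],[91.4,0,0.1,-0.001,-0.216,0.041,1],[91.4,0,0.1,-0.001,-0.216,0.041,1],[91.4,0,0.1,-0.001,-0.216,0.041,1],[91.4,0,0.1,-0.001,-0.216,0.041,1],[91.4,0,0.1,-0.001,-0.216,0.041,1],[91.4,0,0.1,-0.001,-0.216,0.041,1],[91.4,0,0.1,-0.001,-0.216,0.041,1]]'
python3 - <<'E'
from h import *
np.set_printoptions(precision=4,suppress=True)
o=bot.get_obs();p=bot.camera("wrist");print(o["time"],o["ee_pos"],o["wrist_force"],toolR(o),o["opening"])
save(p,"h",crop=(240,120,160,120),scale=5)
np.savez("h.npz",frame=p["frame"],pos=o["ee_pos"],rot=o["tcp_rot"])
for n in ["link_left","link_right"]: print(n,[(x.round(1),c,onplane(p,x,.04,o)) for x,c in tip(n,p)])
E
```

```text
time: 9.9
ee_pos: [0.5277, 0.0573, 0.201]
tcp_rot: [149.5, 89.9, 61.2]
wrist_force: [-0.6, -0.0, -0.5]
opening: 0.013
9.9 [0.5277 0.0573 0.201 ] [-0.5989 -0.0077 -0.4951] [[ 0.0006  0.9996  0.0299]
 [ 0.0011  0.0299 -0.9996]
 [-1.      0.0007 -0.0011]] 0.012977885589725919
link_left [(array([314.9, 195. ]), 0.8, array([0.525 , 0.0517, 0.04  ]))]
link_right []
```

View pics/h.png

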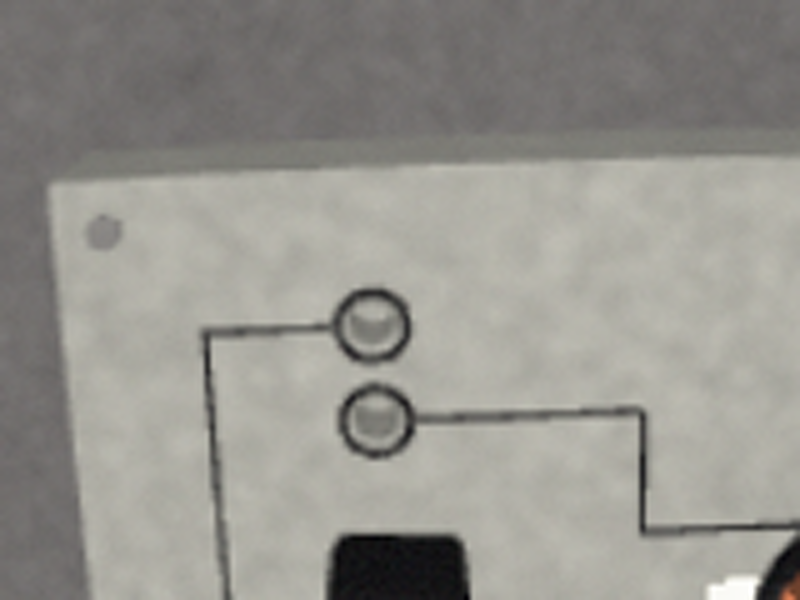

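```bash
python3 - <<'E'
from h import *
np.set_printoptions(precision=4,suppress=True)
o=bot.get_obs();p=bot.camera("wrist")
f=lambda x,y:((x+.5)/5-.5+240,(y+.5)/5-.5+120)
A=[onplane(p,f(*c),.04,o) for c in ((372,326),(377,421),(50,183),(800,155))];print(A)
d=A[0]-A[1];print(np.linalg.norm(d),np.degrees(np.arctan2(d[1],d[0])));d=A[3]-A[2];print(np.degrees(np.arctan2(d[1],d[0])))
print((A[0]+A[1])/2)
g=cv2.cvtColor(p["frame"],cv2.COLOR_RGB2GRAY)[160:225,295:335];g=cv2.resize(g,None,fx=6,fy=6,interpolation=cv2.INTER_CUBIC)
c=cv2.HoughCircles(g,cv2.HOUGH_GRADIENT,1,60,param1=100,param2=15,minRadius=30,maxRadius=55);print(c)
for x,y,r in c[0][:3]: print(onplane(p,((x+.5)/6-.5+295,(y+.5)/6-.5+160),.04,o))
E
```

```text
[array([0.5241, 0.0617, 0.04  ]), array([0.5255, 0.0428, 0.04  ]), array([0.4625, 0.0882, 0.04  ]), array([0.604, 0.098, 0.04 ])]
0.019026545872280753 94.32966511654442
3.962600055706365
[0.5248 0.0523 0.04  ]
[[[114.5 150.5  45.5]
  [119.5 263.5  45.2]]]
[0.5237 0.0619 0.04  ]
[0.525  0.0431 0.04  ]
```

```bash
python3 - <<'E'
from h import *
np.set_printoptions(precision=4,suppress=True)
p=bot.camera("wrist");im=cv2.imread("pics/c_w.png")
o=dict(ee_pos=np.array([.4995,.0989,.3006]),tcp_rot=[101.24,90,11.2])
cv2.imwrite("pics/i.png",cv2.resize(im[160:310,280:480],None,fx=4,fy=4,interpolation=cv2.INTER_CUBIC))
print(toolR(o)[:,1])
E
```

```text
[ 1.     -0.0007  0.    ]
```

View pics/i.png

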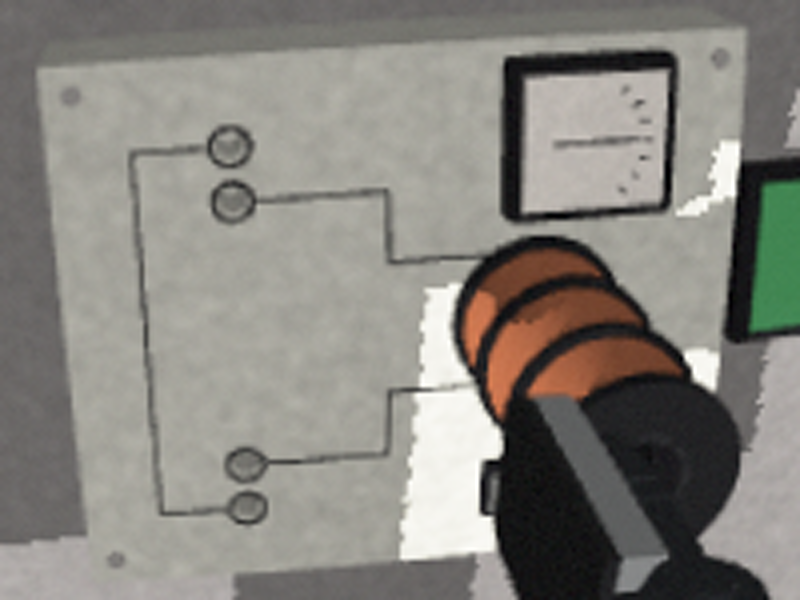

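```bash
python3 - <<'E'
from h import *
np.set_printoptions(precision=4,suppress=True)
p=bot.camera("wrist")
o=dict(ee_pos=np.array([.4995,.0989,.3006]),tcp_rot=[101.24,90,11.2])
A=[onplane(p,((x+.5)/4-.5+280,(y+.5)/4-.5+160),.04,o) for x,y in ((230,146),(233,202),(246,464),(248,508),(38,68),(745,30),(68,96),(720,58),(116,560))]
print(np.array(A))
L=(A[0]+A[1])/2;R=(A[2]+A[3])/2;d=L-R;print(L,R,np.linalg.norm(d),np.degrees(np.arctan2(d[1],d[0]))-90)
for i,j,k in((4,5,0),(6,7,0),(8,6,90)):
    d=A[j]-A[i];print(np.linalg.norm(d),np.degrees(np.arctan2(d[1],d[0]))-k)
E
```

```text
[[ 0.5239  0.0619  0.04  ]
 [ 0.5253  0.0426  0.04  ]
 [ 0.5323 -0.0579  0.04  ]
 [ 0.5337 -0.0772  0.04  ]
 [ 0.4623  0.0879  0.04  ]
 [ 0.7006  0.1039  0.04  ]
 [ 0.4717  0.0787  0.04  ]
 [ 0.692   0.0938  0.04  ]
 [ 0.4847 -0.1009  0.04  ]]
[0.5246 0.0523 0.04  ] [ 0.533  -0.0676  0.04  ] 0.12010878654279496 4.017111383748301
0.23887964760353841 3.824388080896147
0.22078142196424524 3.933910305018777
0.18003468532183176 4.125049890021643
```

```bash
python3 - <<'E'
from h import *
o=bot.get_obs()
row(o,[0.5247,0.0515,0.095],4.0)
E
```

```text
row: [-2.35 -0.06 -0.07] [ 0.1063 -0.0034  0.0058]
```

```bash
python3 -m handwheel '[[-2.3,-0.1,-0.1,0.04,-0.0034,0.0058,1],[-2.3,-0.1,-0.1,0.08,-0.0034,0.0058,1],[-2.3,-0.1,-0.1,0.106,-0.0034,0.0058,1],[-2.3,-0.1,-0.1,0.106,-0.0034,0.0058,1],[-2.3,-0.1,-0.1,0.106,-0.0034,0.0058,1]]'
python3 - <<'E'
from h import *
np.set_printoptions(precision=4,suppress=True)
o=bot.get_obs();p=bot.camera("wrist");print(o["time"],o["ee_pos"],o["wrist_force"],toolR(o),o["opening"])
R=toolR(o);c=o["ee_pos"]-.0008*R[:,2];boxes(p,o,"j",c[0],c[1],94,c[2]-.0255,(230,120,180,200),4)
s=bot.camera("side");save(s,"j_s",crop=(260,140,160,120),scale=5)
E
```

```text
time: 10.82
ee_pos: [0.5253, 0.0516, 0.0966]
tcp_rot: [55.0, 89.9, -31.1]
wrist_force: [-0.3, -0.2, -0.4]
opening: 0.0132
10.825 [0.5253 0.0516 0.0966] [-0.2607 -0.1625 -0.3675] [[ 0.0008  0.9976  0.0688]
 [-0.0005  0.0688 -0.9976]
 [-1.      0.0008  0.0006]] 0.013218441001932632
```

View pics/j.png

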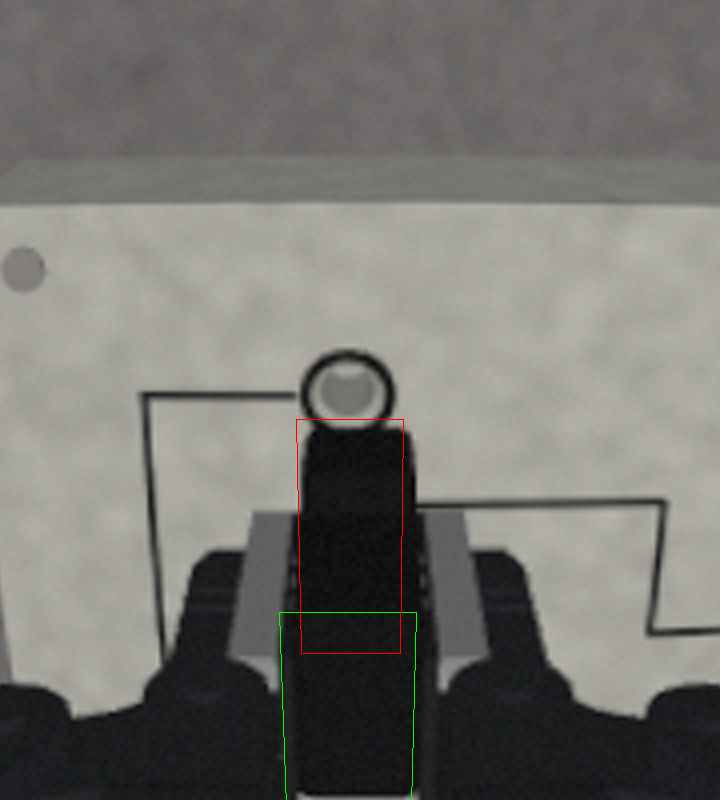

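View pics/j_s.png

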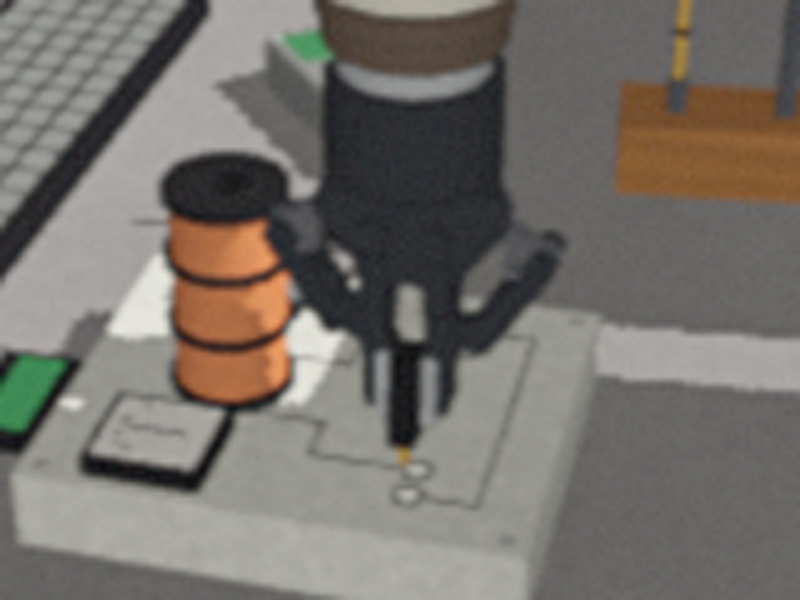

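```bash
python3 - <<'E'
from h import *
np.set_printoptions(precision=4,suppress=True)
for k in range(5):
    o=bot.get_obs();p=bot.camera("wrist");R=toolR(o)
    print(o["time"],o["ee_pos"],o["tcp_rot"],proj(p,o["ee_pos"],o),proj(p,o["ee_pos"]-[0,0,.025],o),R[:,0])
E
```

```text
10.925 [0.5256 0.0516 0.0969] [ 70.4783  89.8968 -15.5797] [[316.9707 281.8771]] [[317.17   256.9616]] [ 0.0017 -0.0005 -1.    ]
10.975 [0.5255 0.0516 0.0967] [ 69.5156  89.9066 -16.5445] [[316.9707 281.877 ]] [[317.1778 256.9627]] [ 0.0016 -0.0005 -1.    ]
11.025 [0.5253 0.0516 0.0965] [ 63.9147  89.9241 -22.1454] [[316.9706 281.8766]] [[317.1934 256.962 ]] [ 0.0012 -0.0005 -1.    ]
11.075 [0.5252 0.0516 0.0963] [ 55.1352  89.9405 -30.9258] [[316.9705 281.8762]] [[317.2089 256.9612]] [ 0.0009 -0.0005 -1.    ]
11.125 [0.5251 0.0516 0.0961] [ 43.6151  89.9539 -42.4451] [[316.9704 281.8758]] [[317.2225 256.9613]] [ 0.0006 -0.0005 -1.    ]
```

```bash
python3 - <<'E'
from h import *
np.set_printoptions(precision=5,suppress=True)
o=bot.get_obs();p=bot.camera("wrist");R=toolR(o);print(p["tool_from_camera"],p["cx"],p["cy"],p["fx"],o["ee_pos"],o["time"])
o2=dict(ee_pos=np.array([.4752,.2707,.1994]),tcp_rot=[-152.6,89.9,-149.5]);print(toolR(o2))
for d in(0,.025): print(proj(p,o2["ee_pos"]-[0,0,d],o2))
T=np.array(p["tool_from_camera"]);print(T[:3,:3].T@T[:3,:3])
g=cv2.imread("pics/g.png");j=cv2.imread("pics/j.png")
for im,r in((g,300),(j,540)):
    print(im.shape,np.where((im[r,:,2]>150)&(im[r,:,1]<90))[0],np.where((im[r+80+40,:,1]>150)&(im[r+120,:,2]<90))[0])
    print(im[r-60,::4].mean(1).astype(int))
E
```

```text
[[-0.00011 -0.31116  0.95036 -0.12347]
 [ 1.       0.00026  0.0002   0.00096]
 [-0.00031  0.95036  0.31116 -0.07934]
 [ 0.       0.       0.       1.     ]] 319.09527545695585 202.9865113302428 309.70691628693146 [0.525   0.05159 0.09583] 11.175
[[-0.0015  -0.05408  0.99854]
 [-0.00089  0.99854  0.05408]
 [-1.      -0.0008  -0.00155]]
[[316.97034 281.87542]]
[[317.2855  257.04764]]
[[ 1. -0.  0.]
 [-0.  1.  0.]
 [ 0.  0.  1.]]
(680, 600, 3) [229 332] [214 349]
[112 112 110 112 112 113 113 110 108 109 108 110 107 103 104 105 107 107
 106 105 106 108 112 113 110 108 108 108 109 112 110 110 113 112 110 107
 107 107 108 109 110 110 115 114 111 111 109 108 102  99  98  98  98  98
 102  64  33  85  48  55  55  55  54  54  57  56  54  53  54  54  54  55
  55  53  53  52  53  53  53  53  50  44  42  23  64  99  99  99  98  98
  97  99 103 108 110 108 107 107 108 108 106 105 105 106 106 106 107 108
 106 106 108 108 108 110 109 104 105 107 111 111 110 107 102 101 103 106
 107 108 108 107 107 110 109 108 107 107 109 110 110 111 111 110 109 108
 107 106 105 106 108 110]
(800, 720, 3) [299 401] [281 415]
[161 163 163 164 164 165 166 166 168 170 169 170 170 169 168 166 166 166
 164 164 164 163 162 162 162 160 160 161 162 162 163 163 162 163 166 161
 132  55  69 141 168 168 167 167 167 168 168 167 164 164 164 162 160 159
 159 157 157 157 157 158 158 159 161 161 161 162 162 162 160 162 166 166
 167 166 175 107  29  14  25  26  23  23  21  20  22  24  23  23  24  22
  22  22  22  24  21  20  22  22  20  23  23  23  25   5 100 170 169 168
 168 168 167 168 167 168 168 168 169 167 170 168 167 167 167 169 168 167
 166 166 167 167 168 168 167 168 169 166 166 167 166 166 167 166 165 166
 165 166 169 169 168 167 168 168 167 165 164 163 161 161 160 161 161 161
 161 163 164 166 166 167 169 168 167 168 168 168 170 170 171 171 173 172]
```

```bash
python3 - <<'E'
from h import *
np.set_printoptions(precision=5,suppress=True)
for i in range(6):
    p=bot.camera("wrist");T=np.array(p["tool_from_camera"]);print(T[:3,3],Rn.from_matrix(T[:3,:3]).as_rotvec(degrees=True),p["shot"])
for i in range(3):
    p=bot.camera("side");print(p["t"],p["fx"],p["cx"])
o=bot.get_obs();print(o["ee_pos"],o["time"])
E
```

```text
[-0.12347  0.00096 -0.07934] [55.73463 55.76452 76.91041] 25
[-0.12347  0.00096 -0.07934] [55.73463 55.76452 76.91042] 26
[-0.12347  0.00096 -0.07934] [55.73463 55.76452 76.91042] 27
[-0.12347  0.00096 -0.07934] [55.73463 55.76451 76.91042] 28
[-0.12347  0.00096 -0.07934] [55.73463 55.76451 76.91042] 29
[-0.12347  0.00096 -0.07934] [55.73463 55.76451 76.91042] 30
[0.55529 0.19853 0.86377] 419.50598502771766 321.8931279982468
[0.55529 0.19853 0.86377] 419.50598502771766 321.8931279982468
[0.55529 0.19853 0.86377] 419.50598502771766 321.8931279982468
[0.52469 0.05156 0.09523] 11.675
```

```bash
cat >> h.py <<'E'
def nom(p):
    p=dict(p);a=np.arctan2(.311,.9504);T=np.eye(4)
    T[:3,:3]=np.array([[0,-np.sin(a),np.cos(a)],[1,0,0],[0,np.cos(a),np.sin(a)]]);T[:3,3]=(-.12347,0,-.0798);p["tool_from_camera"]=T;return p
E
python3 - <<'E'
from h import *
np.set_printoptions(precision=5,suppress=True)
o=bot.get_obs();p=nom(bot.camera("wrist"));R=toolR(o);print(R)
h=dict(np.load("h.npz"));oh=dict(ee_pos=h["pos"],tcp_rot=h["rot"])
f=lambda x,y:((x+.5)/5-.5+240,(y+.5)/5-.5+120)
A=[onplane(p,f(*c),.04,oh) for c in ((372,326),(377,421))];print("from h",A,(A[0]+A[1])/2)
oc=dict(ee_pos=np.array([.4995,.0989,.3006]),tcp_rot=[101.24,90,11.2])
A=[onplane(p,((x+.5)/4-.5+280,(y+.5)/4-.5+160),.04,oc) for x,y in ((230,146),(233,202),(246,464),(248,508))]
print("from c",(A[0]+A[1])/2,(A[2]+A[3])/2)
print("now +y socket",onplane(p,((347.5)/4-.5+230,(393.5)/4-.5+120),.04,o), "expect at link + 9.5mm*unit y")
c=o["ee_pos"]-.001*R[:,2];boxes(p,o,"k",c[0],c[1],94,c[2]-.0255,(230,120,180,200),4)
print(o["ee_pos"])
E
```

```text
[[-0.00071  0.99763  0.06873]
 [-0.00067  0.06873 -0.99764]
 [-1.      -0.00075  0.00062]]
from h [array([0.52287, 0.06225, 0.04   ]), array([0.52431, 0.0433 , 0.04   ])] [0.52359 0.05278 0.04   ]
from c [0.52352 0.05274 0.04   ] [ 0.5319  -0.06706  0.04   ]
now +y socket [0.52218 0.06304 0.04   ] expect at link + 9.5mm*unit y
[0.52469 0.05156 0.09523]
```

View pics/k.png

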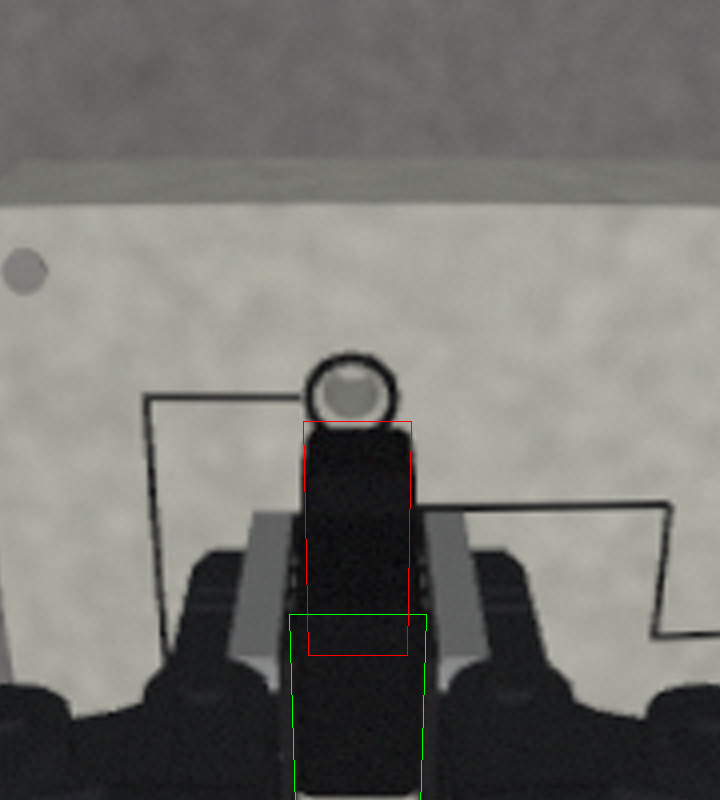

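```bash
python3 -m handwheel '[[0,0,0,0,-0.001,0,1],[0,0,0,0.007,-0.001,0,1],[0,0,0,0.012,-0.001,0,1],[0,0,0,0.017,-0.001,0,1],[0,0,0,0.021,-0.001,0,1],[0,0,0,0.021,-0.001,0,1],[0,0,0,0.021,-0.001,0,1]]'
```

```text
time: 12.6
ee_pos: [0.5238, 0.0515, 0.0744]
tcp_rot: [-35.9, 90.0, -121.9]
wrist_force: [-0.7, 0.0, -0.1]
opening: 0.0134
```

```bash
python3 -m handwheel '[[0,0,0,0.004,0,0,1],[0,0,0,0.007,0,0,1],[0,0,0,0.009,0,0,1],[0,0,0,0.01,0,0,1],[0,0,0,0.0105,0,0,1],[0,0,0,0.0105,0,0,1],[0,0,0,0.0105,0,0,1]]'
```

```text
time: 13.48
ee_pos: [0.5236, 0.0515, 0.0661]
tcp_rot: [45.5, 90.0, -40.5]
wrist_force: [-9.6, -0.6, 20.4]
opening: 0.013
```

```bash
python3 -m handwheel '[[0,0,0,0.002,0,0,1],[0,0,0,0.002,0,0,1],[0,0,0,0.002,0,0,1]]'; python3 - <<'E'
from h import *
np.set_printoptions(precision=5,suppress=True)
o=bot.get_obs();print(o["ee_pos"],o["wrist_force"],o["torque"],toolR(o))
s=bot.camera("side");save(s,"l_s",crop=(290,170,110,80),scale=7)
E
```

```text
time: 13.85
ee_pos: [0.5237, 0.0515, 0.066]
tcp_rot: [74.4, 89.9, -11.7]
wrist_force: [-17.1, -1.9, 36.0]
opening: 0.0132
[0.52371 0.05147 0.06603] [-17.09199  -1.85053  35.98623] [-0.39231  3.5598  -0.0362 ] [[ 0.00181  0.99764  0.06865]
 [-0.00037  0.06865 -0.99764]
 [-1.       0.00178  0.0005 ]]
```

View pics/l_s.png

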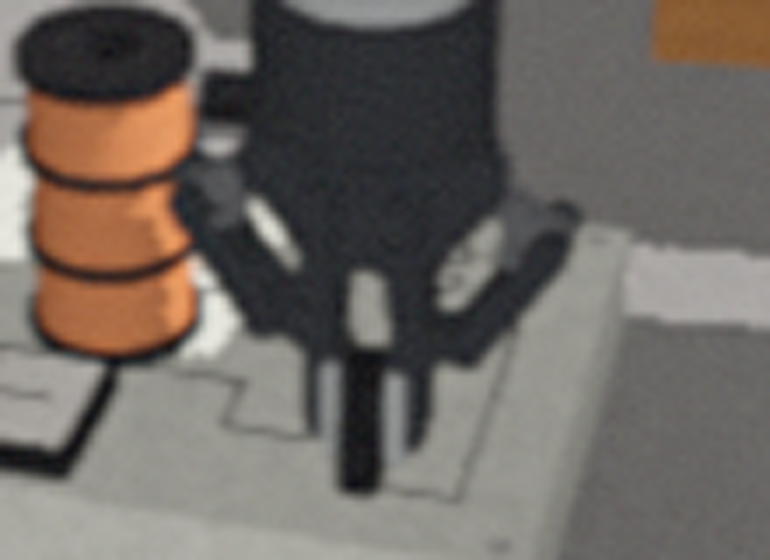

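```bash
python3 -m handwheel '[[0,0,0,-0.0035,0,0,1],[0,0,0,-0.0035,0,0,1],[0,0,0,-0.0035,0,0,0.2],[0,0,0,-0.0035,0,0,0.2],[0,0,0,-0.0035,0,0,0.2]]'; python3 -m handwheel '[[0,0,0,-0.01,0,0,0.2],[0,0,0,-0.04,0,0,0.2],[0,0,0,-0.09,0,0,0.2],[0,0,0,-0.13,0,0,0.2],[0,0,0,-0.13,0,0,0.2]]'
python3 - <<'E'
from h import *
np.set_printoptions(precision=5,suppress=True)
o=bot.get_obs();print(o["time"],o["ee_pos"],o["wrist_force"]);p=bot.camera("wrist");boxes(nom(p),o,"m",.5235,.0527,94,.04,(230,120,180,150),4)
row(o,[.5545,.2762,.12],93.2)
row(o,[.5545,.2762,.055],93.2)
print(o["q"])
E
```

```text
time: 14.52
ee_pos: [0.5235, 0.0515, 0.0648]
tcp_rot: [-64.9, 89.9, -150.9]
wrist_force: [-1.1, -0.4, -0.3]
opening: 0.0339
time: 15.15
ee_pos: [0.5252, 0.0517, 0.1994]
tcp_rot: [85.4, 89.7, -0.7]
wrist_force: [0.4, -0.2, 0.4]
opening: 0.0342
15.15 [0.52516 0.05167 0.19942] [ 0.39402 -0.16442  0.39998]
row: [-89.26   0.27  -0.23] [ 0.0796  0.0442 -0.222 ]
row: [-89.26   0.27  -0.23] [ 0.1446  0.0439 -0.222 ]
[ 5.63681  0.8496   0.13872 88.97309 -0.03485 91.6989 ]
```

View pics/m.png

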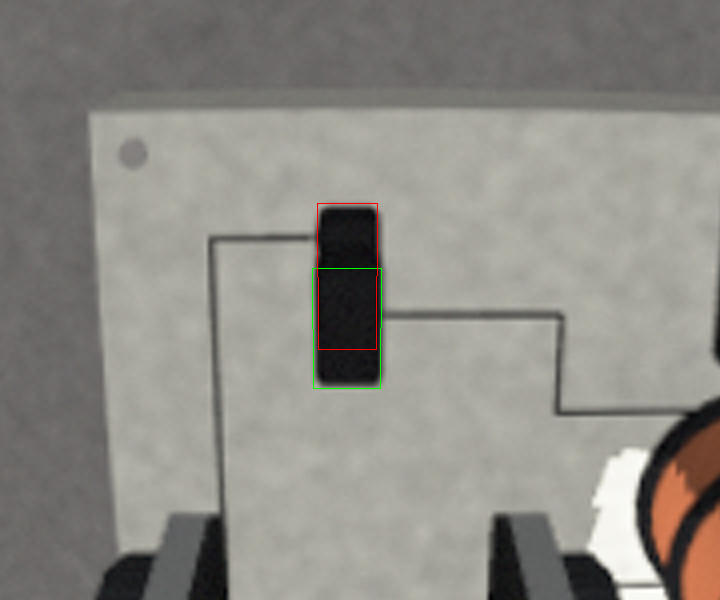

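```bash
python3 -m handwheel '[[-89.2,0,0,0.02,0.046,-0.2215,0],[-89.2,0,0,0.02,0.046,-0.2215,0],[-89.2,0,0,0.02,0.046,-0.2215,0],[-89.2,0,0,0.04,0.046,-0.2215,0],[-89.2,0,0,0.06,0.046,-0.2215,0],[-89.2,0,0,0.075,0.046,-0.2215,0],[-89.2,0,0,0.075,0.046,-0.2215,0],[-89.2,0,0,0.075,0.046,-0.2215,0],[-89.2,0,0,0.075,0.046,-0.2215,0],[-89.2,0,0,0.075,0.046,-0.2215,0],[-89.2,0,0,0.075,0.046,-0.2215,0],[-89.2,0,0,0.075,0.046,-0.2215,0],[-89.2,0,0,0.075,0.046,-0.2215,0],[-89.2,0,0,0.075,0.046,-0.2215,0]]'
python3 - <<'E'
from h import *
np.set_printoptions(precision=5,suppress=True)
o=bot.get_obs();print(o["time"],o["ee_pos"],o["wrist_force"]);p=bot.camera("wrist");print(toolR(o)[:,1]);boxes(nom(p),o,"n",.5545,.2757,3.2,.03,(230,120,180,150),4)
row(o,[.5545,.2757,.055],93.2)
print(o["q"])
E
```

```text
time: 16.95
ee_pos: [0.5544, 0.2756, 0.1201]
tcp_rot: [-132.9, 90.0, -129.7]
wrist_force: [-0.7, 0.5, -0.1]
opening: 0.0425
16.95 [0.55444 0.27562 0.12013] [-0.65989  0.5057  -0.13772]
[-0.05453  0.99851 -0.00062]
row: [-0.07 -0.03  0.04] [0.0651 0.0001 0.0001]
[26.44088 13.87924  5.77447 81.93941 -0.01952 23.31483]
```

View pics/n.png

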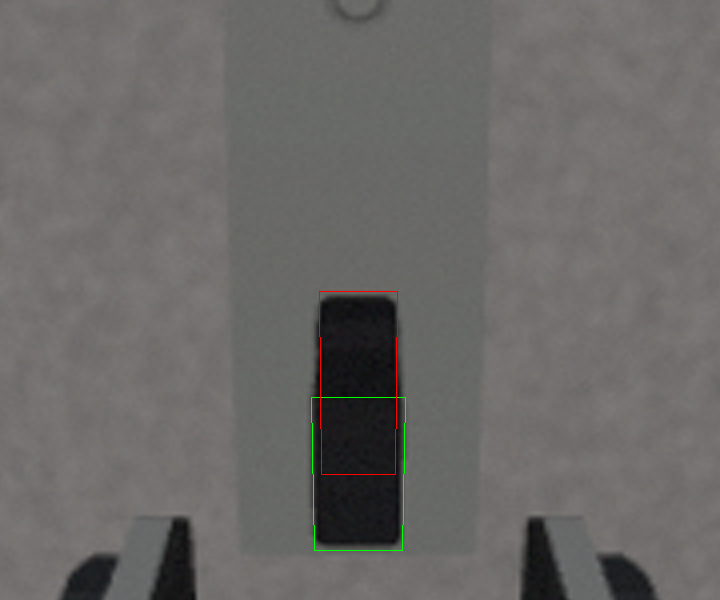

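```bash
python3 -m handwheel '[[0,0,0,0.03,0,0,0],[0,0,0,0.05,0,0,0],[0,0,0,0.065,0,0,0],[0,0,0,0.065,0,0,0],[0,0,0,0.065,0,0,0],[0,0,0,0.065,0,0,1],[0,0,0,0.065,0,0,1],[0,0,0,0.065,0,0,1],[0,0,0,0.065,0,0,1]]' 60; python3 -m handwheel '[[0,0,0,-0.01,0,0,1],[0,0,0,-0.02,0,0,1],[0,0,0,-0.06,0,0,1],[0,0,0,-0.12,0,0,1],[0,0,0,-0.145,0,0,1],[0,0,0,-0.145,0,0,1]]'
python3 - <<'E'
from h import *
np.set_printoptions(precision=4,suppress=True)
o=bot.get_obs();p=nom(bot.camera("wrist"));print(o["time"],o["ee_pos"],o["wrist_force"],toolR(o)[:,1],o["opening"])
c=o["ee_pos"];boxes(p,o,"o",c[0],c[1],3.2,c[2]-.0255,(250,180,150,170),4)
R=(.5319,-.0671);row(o,[*R,.20],4.0)
E
```

```text
time: 18.12
ee_pos: [0.5548, 0.2758, 0.056]
tcp_rot: [0.9, 90.0, 4.0]
wrist_force: [-0.2, 0.3, 5.7]
opening: 0.013
time: 18.88
ee_pos: [0.5553, 0.2761, 0.203]
tcp_rot: [17.7, 89.8, 20.9]
wrist_force: [-0.1, -0.1, -0.8]
opening: 0.013
18.875 [0.5553 0.2761 0.203 ] [-0.1498 -0.0962 -0.8293] [-0.0547  0.9985  0.0011] 0.013021185698629489
row: [89.14  0.11 -0.2 ] [ 0.0025 -0.3414 -0.0422]
```

View pics/o.png

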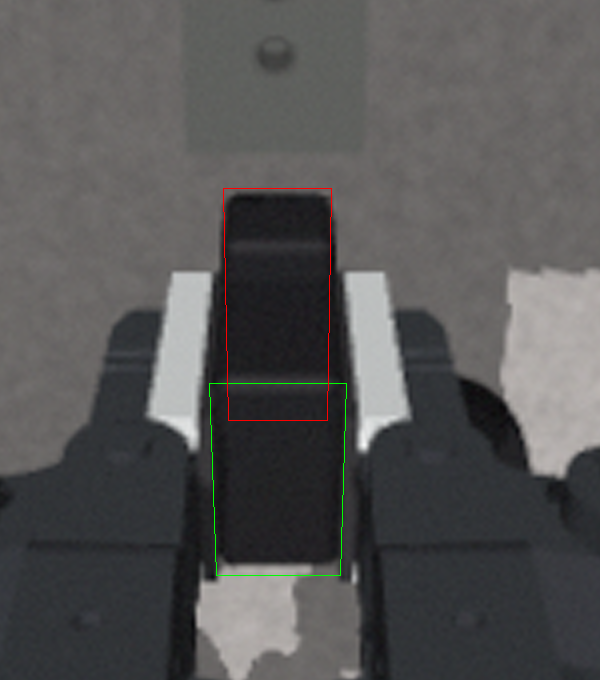

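```bash
python3 -m handwheel '[[89.2,0,0,0,-0.3413,-0.0416,1],[89.2,0,0,0,-0.3413,-0.0416,1],[89.2,0,0,0,-0.3413,-0.0416,1],[89.2,0,0,0,-0.3413,-0.0416,1],[89.2,0,0,0,-0.3413,-0.0416,1],[89.2,0,0,0,-0.3413,-0.0416,1],[89.2,0,0,0,-0.3413,-0.0416,1],[89.2,0,0,0,-0.3413,-0.0416,1],[89.2,0,0,0,-0.3413,-0.0416,1],[89.2,0,0,0.04,-0.3413,-0.0416,1],[89.2,0,0,0.08,-0.3413,-0.0416,1],[89.2,0,0,0.105,-0.3413,-0.0416,1],[89.2,0,0,0.105,-0.3413,-0.0416,1],[89.2,0,0,0.105,-0.3413,-0.0416,1],[89.2,0,0,0.105,-0.3413,-0.0416,1]]'
python3 - <<'E'
from h import *
np.set_printoptions(precision=4,suppress=True)
for i in range(4): bot.camera("wrist")
o=bot.get_obs();p=nom(bot.camera("wrist"));print(o["time"],o["ee_pos"],o["wrist_force"],toolR(o)[:,1],o["opening"])
R=toolR(o);c=o["ee_pos"]-.0003*R[:,2];boxes(p,o,"q",c[0],c[1],94,c[2]-.0255,(230,120,180,200),4)
row(o,[.5319,-.0674,.095],4.0)
E
```

```text
time: 20.8
ee_pos: [0.5321, -0.0675, 0.0965]
tcp_rot: [46.6, 89.9, -39.5]
wrist_force: [0.0, 0.1, -0.5]
opening: 0.0133
21.0 [ 0.5318 -0.0675  0.096 ] [-0.1103 -0.0847 -0.3784] [0.9976 0.0687 0.0003] 0.013126515435569744
row: [-0.06  0.05 -0.02] [ 0.001   0.0001 -0.0001]
```

View pics/q.png

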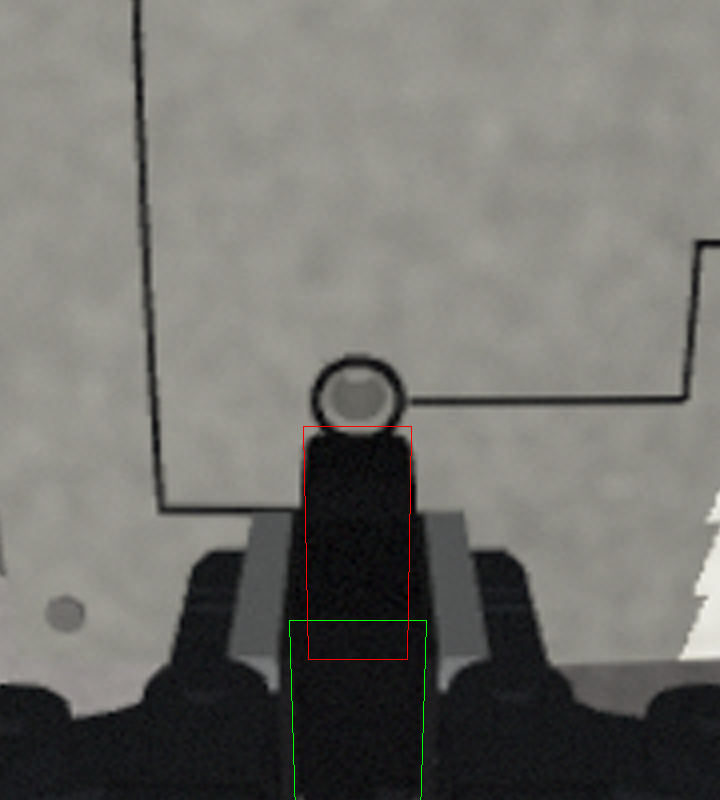

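```bash
python3 -m handwheel '[[0,0,0,0,0,-0.0004,1],[0,0,0,0.007,0,-0.0004,1],[0,0,0,0.012,0,-0.0004,1],[0,0,0,0.017,0,-0.0004,1],[0,0,0,0.021,0,-0.0004,1],[0,0,0,0.021,0,-0.0004,1],[0,0,0,0.021,0,-0.0004,1]]'
```

```text
time: 21.92
ee_pos: [0.5316, -0.0671, 0.0745]
tcp_rot: [-34.3, 90.0, -120.4]
wrist_force: [0.6, -0.4, -1.1]
opening: 0.0133
```

```bash
python3 -m handwheel '[[0,0,0,0.004,0,0,1],[0,0,0,0.007,0,0,1],[0,0,0,0.009,0,0,1],[0,0,0,0.0105,0,0,1],[0,0,0,0.0125,0,0,1],[0,0,0,0.0125,0,0,1],[0,0,0,0.0125,0,0,1],[0,0,0,0.0125,0,0,1]]'
```

```text
time: 22.92
ee_pos: [0.5315, -0.0671, 0.0659]
tcp_rot: [54.7, 89.9, -31.3]
wrist_force: [-15.6, 2.1, 34.6]
opening: 0.0131
```

```bash
python3 -m handwheel '[[0,0,0,-0.0035,0,0,1],[0,0,0,-0.0035,0,0,1],[0,0,0,-0.0035,0,0,0.2],[0,0,0,-0.0035,0,0,0.2],[0,0,0,-0.0035,0,0,0.2]]'; python3 -m handwheel '[[0,0,0,-0.01,0,0,0.2],[0,0,0,-0.04,0,0,0.2],[0,0,0,-0.09,0,0,0.2],[0,0,0,-0.13,0,0,0.2],[0,0,0,-0.13,0,0,0.2],[0,0,0,-0.13,0,0,0.2]]'
python3 - <<'E'
from h import *
np.set_printoptions(precision=4,suppress=True)
o=bot.get_obs();print(o["time"],o["ee_pos"],o["wrist_force"],toolR(o)[:,1]);p=bot.camera("wrist");boxes(nom(p),o,"r",.5319,-.0671,94,.04,(230,120,180,150),4)
row(o,[.54,-.09,.32],4)
E
```

```text
time: 23.55
ee_pos: [0.5314, -0.067, 0.0649]
tcp_rot: [-68.4, 89.9, -154.5]
wrist_force: [-0.4, 0.7, -0.1]
opening: 0.0339
time: 24.3
ee_pos: [0.5315, -0.067, 0.1951]
tcp_rot: [-51.0, 89.9, -137.0]
wrist_force: [0.0, -0.2, -0.6]
opening: 0.0342
24.3 [ 0.5315 -0.067   0.1951] [ 0.0339 -0.1657 -0.5661] [ 0.9976  0.0687 -0.0008]
row: [-0.06  0.03  0.04] [-0.1248  0.0068  0.0236]
```

View pics/r.png

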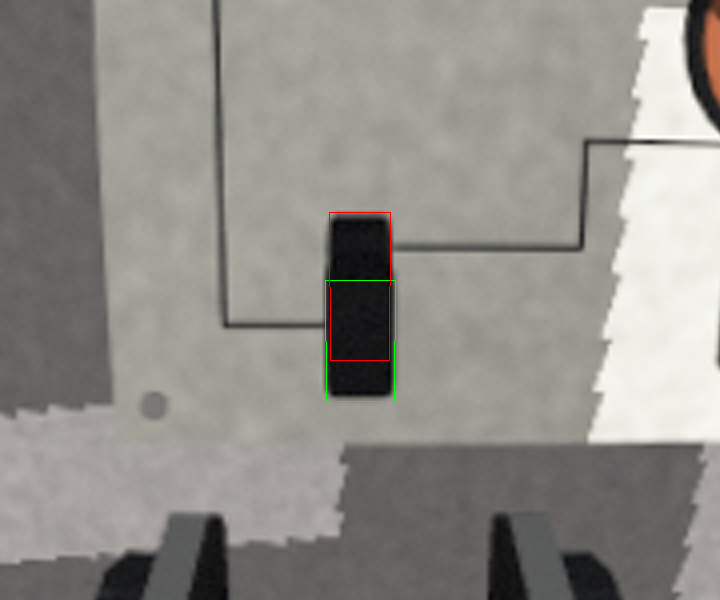

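```bash
python3 - <<'E'
from h import *
o=bot.get_obs();row(o,[.632,-.0045,.30],90)
E
```

```text
row: [-8.606e+01 -6.000e-02  1.000e-01] [-0.1057  0.1046 -0.0553]
```

```bash
python3 -m handwheel '[[-10,0,0,-0.06,0,0,0],[-20,0,0,-0.105,0.02,-0.01,0],[-86,0,0,-0.105,0.1046,-0.0553,0],[-86,0,0,-0.105,0.1046,-0.0553,0],[-86,0,0,-0.105,0.1046,-0.0553,0],[-86,0,0,-0.105,0.1046,-0.0553,0],[-86,0,0,-0.105,0.1046,-0.0553,0],[-86,0,0,-0.105,0.1046,-0.0553,0],[-86,0,0,-0.105,0.1046,-0.0553,0],[-86,0,0,-0.105,0.1046,-0.0553,0],[-86,0,0,-0.105,0.1046,-0.0553,0],[-86,0,0,-0.105,0.1046,-0.0553,0]]'
python3 - <<'E'
from h import *
np.set_printoptions(precision=4,suppress=True)
o=bot.get_obs();p=bot.camera("wrist");print(o["q"],o["time"],o["ee_pos"],toolR(o)[:,1]);save(p,"s",crop=(240,120,160,150),scale=5)
np.savez("s.npz",frame=p["frame"],pos=o["ee_pos"],rot=o["tcp_rot"])
print([(x,c,onplane(nom(p),x,.15,o)) for x,c in tip("coil_top",p)])
E
```

```text
time: 25.85
ee_pos: [0.6322, -0.0046, 0.3002]
tcp_rot: [-133.9, 89.9, -134.0]
wrist_force: [0.6, 0.4, -0.7]
opening: 0.0429
[ -0.3985  18.799   31.9085 103.1462  -0.0386  -0.2654] 25.85 [ 0.6322 -0.0046  0.3002] [ 0.0023  1.     -0.0007]
[(array([321.472, 195.92 ]), 0.89, array([ 0.635 , -0.0025,  0.15  ]))]
```

View pics/s.png

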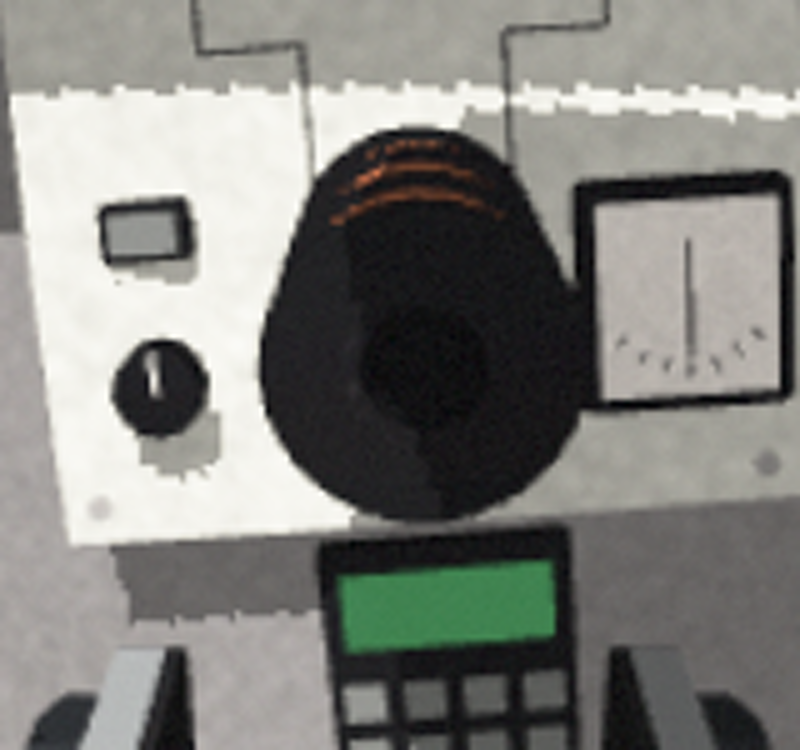

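```bash
python3 - <<'E'
from h import *
np.set_printoptions(precision=4,suppress=True)
h=dict(np.load("s.npz"));im=h["frame"][170:230,285:365].astype(float)
im=np.clip(im*4,0,255).astype(np.uint8);cv2.imwrite("pics/s2.png",cv2.resize(im[:,:,::-1],None,fx=9,fy=9,interpolation=cv2.INTER_CUBIC))
o=dict(ee_pos=h["pos"],tcp_rot=h["rot"]);p=nom(bot.camera("wrist"))
for f in((362,),):pass
g=lambda x,y:((x+.5)/5-.5+240,(y+.5)/5-.5+120)
E=[onplane(p,g(*c),.15,o) for c in((260,362),(585,362),(421,522))];print(E,np.linalg.norm(E[1]-E[0]))
print(onplane(p,g(422,365),.15,o))
# project circles
t=np.linspace(0,2*np.pi,60)
big=cv2.resize(np.clip(h["frame"][:,:,::-1].astype(float)*2.5,0,255).astype(np.uint8),None,fx=5,fy=5,interpolation=cv2.INTER_CUBIC)
for r in(.031,.012):
    q=np.c_[.6354+r*np.cos(t),-.0027+r*np.sin(t),np.full(60,.15)];cv2.polylines(big,[((proj(p,q,o)+.5)*5-.5).astype(int)],1,(0,255,0),1)
cv2.imwrite("pics/s3.png",big[600:1200,1300:1900])
E
```

```text
[array([ 0.6311, -0.03  ,  0.15  ]), array([0.6312, 0.03  , 0.15  ]), array([ 0.6629, -0.0003,  0.15  ])] 0.06000150670230433
[ 0.6318 -0.0002  0.15  ]
```

View pics/s3.png

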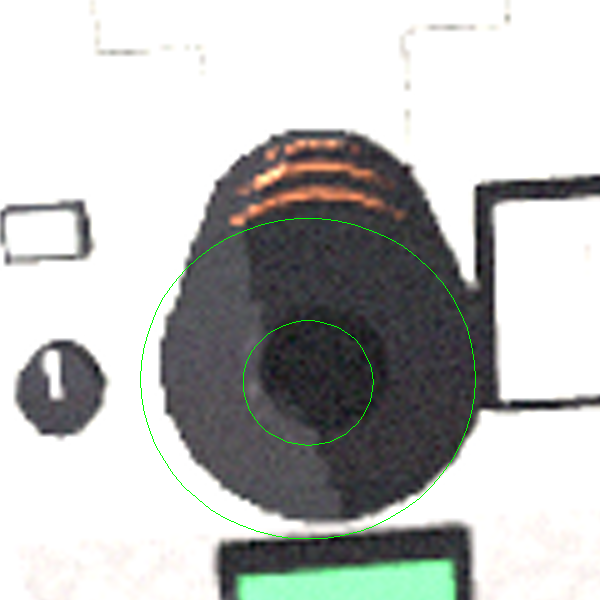

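```bash
python3 - <<'E'
from h import *
np.set_printoptions(precision=4,suppress=True,linewidth=200)
h=dict(np.load("s.npz"));o=dict(ee_pos=h["pos"],tcp_rot=h["rot"]);p=nom(bot.camera("wrist"))
g=cv2.GaussianBlur(cv2.cvtColor(h["frame"],cv2.COLOR_RGB2GRAY).astype(np.float32),(0,0),1)
print(g[192:196,295:355:1].mean(0).astype(int)); print(g[170:228,322:327].mean(1).astype(int))
t=np.linspace(0,2*np.pi,120,endpoint=False)
def score(v,r):
    c=lambda rr:np.c_[v[0]+rr*np.cos(t),v[1]+rr*np.sin(t),np.full(120,.15)]
    s=lambda rr:cv2.remap(g,*[a.astype(np.float32).reshape(1,-1) for a in proj(p,c(rr),o).T],cv2.INTER_LINEAR)[0]
    return (s(r+.002)-s(r-.002)).mean()
best=[]
for r in(.0115,.012,.0125):
  b=max((score((x,y),r),x,y) for x in np.arange(.626,.638,.0005) for y in np.arange(-.006,.006,.0005));print(r,b)
E
```

```text
[34 33 33 33 33 33 33 33 33 33 33 33 33 34 34 32 28 22 17 14 14 14 15 15 15 15 16 16 16 16 16 16 16 15 15 15 14 14 15 15 14 14 17 20 22 21 21 22 23 22 21 21 21 21 21 21 21 21 21 20]
[21 22 22 22 21 22 22 23 23 22 21 19 17 15 15 15 16 17 16 16 16 16 16 16 16 15 15 16 16 16 16 16 16 16 17 19 22 24 24 24 25 27 28 29 30 30 30 30 31 32 32 32 34 43 62 77 68 42]
0.0115 (np.float32(9.652444), np.float64(0.6324999999999993), np.float64(5.204170427930421e-18))
0.012 (np.float32(9.69587), np.float64(0.6324999999999993), np.float64(5.204170427930421e-18))
0.0125 (np.float32(9.282945), np.float64(0.6324999999999993), np.float64(0.0005000000000000056))
```

```bash
python3 -m handwheel '[[0,0,0,0.01,-0.3375,-0.15,0],[0,0,0,0.01,-0.3375,-0.15,0],[0,0,0,0.01,-0.3375,-0.15,0],[0,0,0,0.01,-0.3375,-0.15,0],[0,0,0,0.01,-0.3375,-0.15,0],[0,0,0,0.01,-0.3375,-0.15,0],[0,0,0,0.01,-0.3375,-0.15,0],[0,0,0,0.01,-0.3375,-0.15,0],[0,0,0,0.01,-0.3375,-0.15,0],[0,0,0,0.01,-0.3375,-0.15,0]]'
python3 - <<'E'
from h import *
np.set_printoptions(precision=4,suppress=True)
o=bot.get_obs();p=bot.camera("wrist");print(o["q"],o["time"],o["ee_pos"],toolR(o)[:,1]);save(p,"t",crop=(240,120,160,150),scale=5)
np.savez("t.npz",frame=p["frame"],pos=o["ee_pos"],rot=o["tcp_rot"])
for n,z in(("core_grip",.145),("core_mark",.095),("solid_core_mid",.095),("core_stand",0)): print(n,[(x,c,onplane(nom(p),x,z,o)) for x,c in tip(n,p)])
E
```

```text
time: 27.3
ee_pos: [0.4825, -0.3409, 0.2907]
tcp_rot: [-117.1, 90.0, -117.1]
wrist_force: [0.5, 1.3, -0.3]
opening: 0.0428
[-35.2207  11.9738  22.4775 100.4968  -0.0478 -35.2566] 27.3 [ 0.4825 -0.3409  0.2907] [-0.0006  1.     -0.0008]
core_grip [(array([319.808, 194.   ]), 0.94, array([ 0.4821, -0.3403,  0.145 ]))]
core_mark [(array([319.424, 179.92 ]), 0.83, array([ 0.4813, -0.3407,  0.095 ])), (array([561.024, 202.6  ]), 0.51, array([ 0.5062, -0.0084,  0.095 ]))]
solid_core_mid [(array([308.096, 125.08 ]), 0.77, array([ 0.4232, -0.3523,  0.095 ])), (array([405.696, 283.6  ]), 0.43, array([ 0.6131, -0.2325,  0.095 ]))]
core_stand [(array([313.472, 142.12 ]), 0.68, array([ 0.4524, -0.3486,  0.    ]))]
```

View pics/t.png

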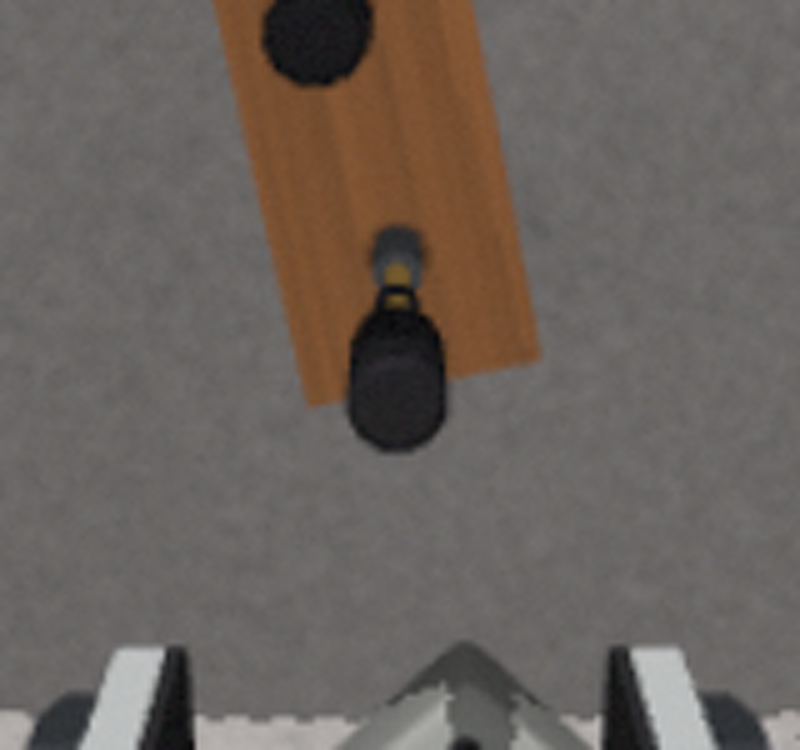

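```bash
python3 - <<'E'
from h import *
np.set_printoptions(precision=4,suppress=True)
h=dict(np.load("t.npz"));o=dict(ee_pos=h["pos"],tcp_rot=h["rot"]);p=nom(bot.camera("wrist"))
im=np.clip(h["frame"][:,:,::-1].astype(float)*2,0,255).astype(np.uint8)
big=cv2.resize(im,None,fx=7,fy=7,interpolation=cv2.INTER_CUBIC);t=np.linspace(0,2*np.pi,60)
f=lambda x,y:((x+.5)/5-.5+240,(y+.5)/5-.5+120)
c=onplane(p,f(397,403),.165,o);print(c)
for z,r,col in((.165,.009,(0,255,0)),(.125,.009,(0,255,255)),(.095,.005,(0,0,255)),(.065,.006,(255,0,0)),(.045,.006,(255,0,255))):
    q=np.c_[c[0]+r*np.cos(t),c[1]+r*np.sin(t),np.full(60,z)];cv2.polylines(big,[((proj(p,q,o)+.5)*7-.5).astype(int)],1,col,1)
cv2.imwrite("pics/t2.png",big[1100:1500,2050:2450])
E
```

```text
[ 0.4817 -0.341   0.165 ]
```

View pics/t2.png

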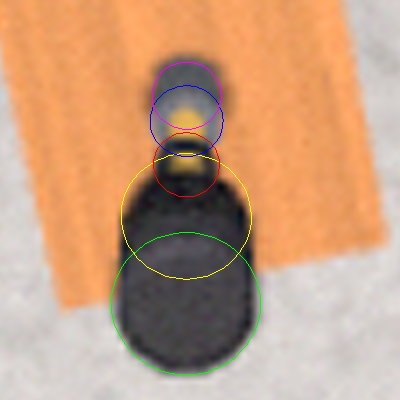

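```bash
python3 -m handwheel '[[0,0,0,0.05,0,-0.001,0],[0,0,0,0.1,0,-0.001,0],[0,0,0,0.13,0,-0.001,0],[0,0,0,0.1455,0,-0.001,0],[0,0,0,0.1455,0,-0.001,0],[0,0,0,0.1455,0,-0.001,0],[0,0,0,0.1455,0,-0.001,0]]'
python3 - <<'E'
from h import *
np.set_printoptions(precision=4,suppress=True)
o=bot.get_obs();p=bot.camera("wrist");print(o["time"],o["ee_pos"],toolR(o)[:,0],toolR(o)[:,1]);save(p,"u",crop=(240,180,160,150),scale=5)
E
```

```text
time: 28.48
ee_pos: [0.4813, -0.3424, 0.1465]
tcp_rot: [-58.8, 89.9, -58.9]
wrist_force: [-1.6, 0.7, 0.1]
opening: 0.0429
28.475 [ 0.4813 -0.3424  0.1465] [ 0.0012 -0.0019 -1.    ] [ 0.0011  1.     -0.0019]
```

View pics/u.png

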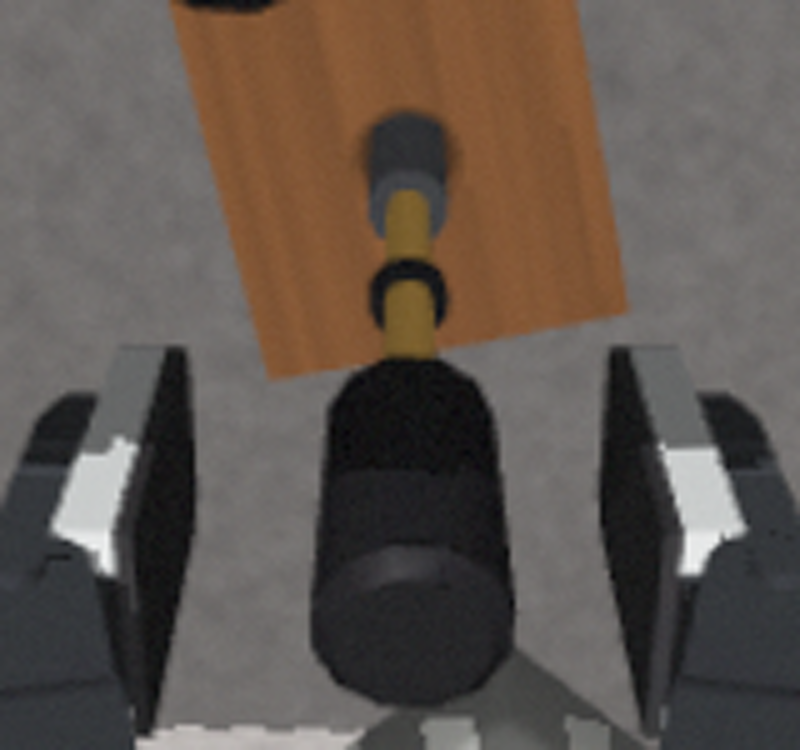

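```bash
python3 -m handwheel '[[0,0,0,0,0.001,0,0],[0,0,0,0,0.001,0,0],[0,0,0,0,0.001,0,0.4],[0,0,0,0,0.001,0,0.7],[0,0,0,0,0.001,0,1],[0,0,0,0,0.001,0,1],[0,0,0,0,0.001,0,1],[0,0,0,0,0.001,0,1],[0,0,0,0,0.001,0,1]]' 60
python3 - <<'E'
from h import *
np.set_printoptions(precision=4,suppress=True)
o=bot.get_obs();p=bot.camera("wrist");print(o["time"],o["ee_pos"],toolR(o)[:,0],toolR(o)[:,1],o["opening"],o["wrist_force"]);save(p,"v",crop=(240,180,160,150),scale=5)
E
```

```text
time: 29.65
ee_pos: [0.4808, -0.341, 0.1452]
tcp_rot: [-116.1, 89.9, -116.1]
wrist_force: [-0.7, -0.4, 2.5]
opening: 0.0167
29.65 [ 0.4808 -0.341   0.1452] [-0.0004 -0.0008 -1.    ] [ 0.0011  1.     -0.0008] 0.016702240105172638 [-0.7243 -0.4035  2.5022]
```

View pics/v.png

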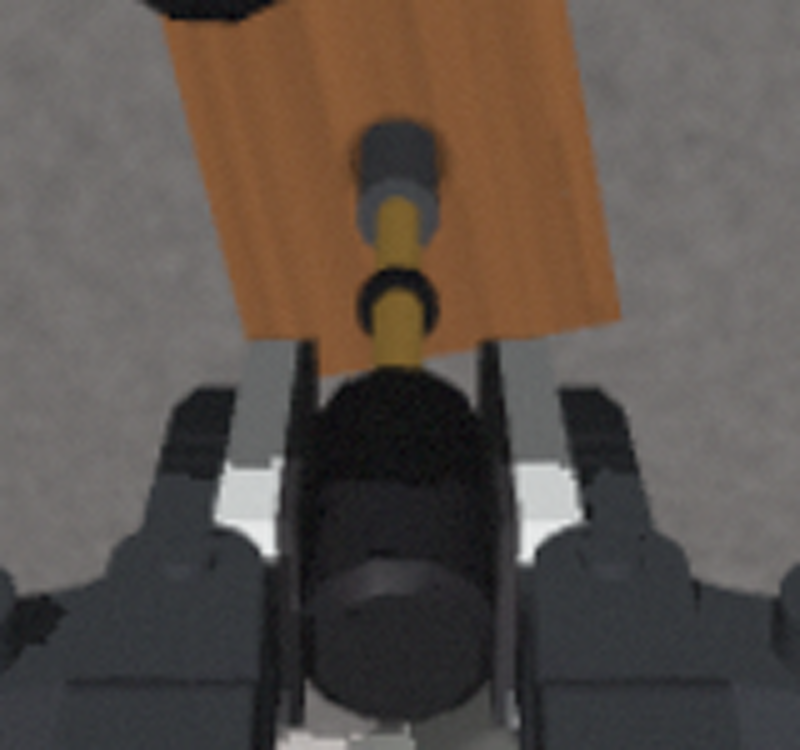

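```bash
python3 -m handwheel '[[0,0,0,-0.01,0,0,1],[0,0,0,-0.02,0,0,1],[0,0,0,-0.03,0,0,1],[0,0,0,-0.06,0,0,1],[0,0,0,-0.1,0,0,1],[0,0,0,-0.14,0,0,1],[0,0,0,-0.165,0,0,1],[0,0,0,-0.165,0,0,1],[0,0,0,-0.165,0,0,1],[0,0,0,-0.165,0,0,1]]'
python3 - <<'E'
from h import *
np.set_printoptions(precision=4,suppress=True)
o=bot.get_obs();p=bot.camera("wrist");print(o["time"],o["ee_pos"],toolR(o)[:,0],toolR(o)[:,1],o["opening"],o["wrist_force"]);save(p,"w",crop=(240,150,160,150),scale=5)
np.savez("w.npz",frame=p["frame"],pos=o["ee_pos"],rot=o["tcp_rot"])
row(o,[.6323,.0001,.31],90)
E
```

```text
time: 30.95
ee_pos: [0.4806, -0.3407, 0.3087]
tcp_rot: [167.8, 89.9, 167.8]
wrist_force: [-0.4, -0.5, -0.3]
opening: 0.0166
30.95 [ 0.4806 -0.3407  0.3087] [-0.0023  0.0005 -1.    ] [0.0011 1.     0.0005] 0.016597487597668437 [-0.3802 -0.4844 -0.2752]
row: [-0.06 -0.13 -0.03] [-0.0015  0.341   0.1513]
```

View pics/w.png

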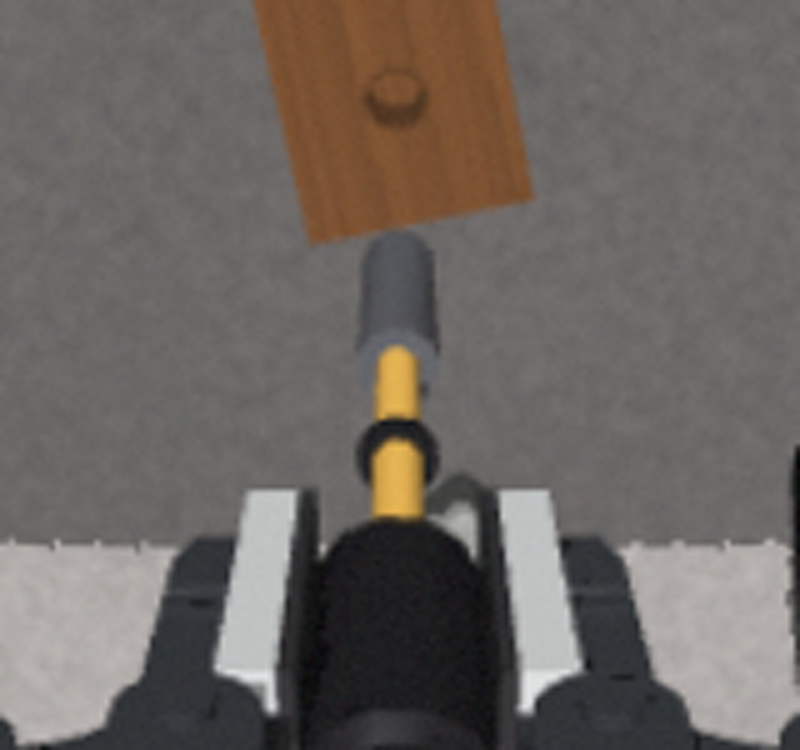

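```bash
cat >> h.py <<'E'
def coremodel(p,o,name,zo=0,sz=0,yo=0,sy=0,foot=.130,crop=(240,150,160,150),scale=5,frame=None,gain=1,extra=()):
    """overlay core model in tool frame: axis at (y,z)=(yo,zo)+(sy,sz)*x , foot at tool x=foot"""
    f=p["frame"] if frame is None else frame
    big=cv2.resize(np.clip(f[:,:,::-1].astype(float)*gain,0,255).astype(np.uint8),None,fx=scale,fy=scale,interpolation=cv2.INTER_CUBIC);t=np.linspace(0,2*np.pi,60)
    R=toolR(o)
    for x,r,col in((foot,.006,(0,0,255)),(foot-.05,.006,(255,0,255)),(foot-.08,.005,(0,255,0)),(foot-.11,.009,(0,255,255))):
        q=np.c_[np.full(60,x),yo+sy*x+r*np.cos(t),zo+sz*x+r*np.sin(t)]@R.T+o["ee_pos"]
        cv2.polylines(big,[((proj(p,q,o)+.5)*scale-.5).astype(int)],1,col,1)
    for c,r,col in extra:
        q=np.c_[c[0]+r*np.cos(t),c[1]+r*np.sin(t),np.full(60,c[2])];cv2.polylines(big,[((proj(p,q,o)+.5)*scale-.5).astype(int)],1,col,1)
    x,y,w,h=[k*scale for k in crop];cv2.imwrite(f"pics/{name}.png",big[y:y+h,x:x+w])
E
python3 - <<'E'
from h import *
h=dict(np.load("w.npz"));o=dict(ee_pos=h["pos"],tcp_rot=h["rot"]);p=nom(bot.camera("wrist"))
coremodel(p,o,"x",frame=h["frame"],crop=(280,180,80,80),scale=9,gain=1.5)
E
```

```text
(no output)
```

View pics/x.png

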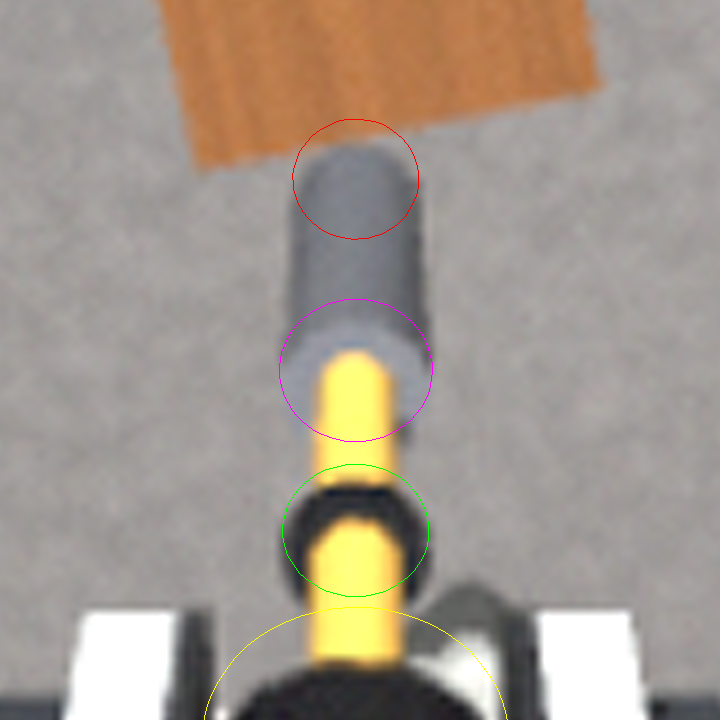

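```bash
python3 -m handwheel '[[0,0,0,-0.003,0.04,0.017,1],[0,0,0,-0.003,0.09,0.04,1],[0,0,0,-0.003,0.14,0.062,1],[0,0,0,-0.003,0.19,0.084,1],[0,0,0,-0.003,0.24,0.106,1],[0,0,0,-0.003,0.29,0.128,1],[0,0,0,-0.003,0.325,0.142,1],[0,0,0,-0.003,0.341,0.1498,1],[0,0,0,-0.003,0.341,0.1498,1],[0,0,0,-0.003,0.341,0.1498,1],[0,0,0,-0.003,0.341,0.1498,1],[0,0,0,-0.003,0.341,0.1498,1]]'
python3 - <<'E'
from h import *
np.set_printoptions(precision=4,suppress=True)
for i in range(3):bot.camera("side")
s=bot.camera("scene");save(s,"y_s",crop=(270,150,110,100),scale=6)
o=bot.get_obs();P=bot.camera("wrist");p=nom(P);print(o["q"],o["time"],o["ee_pos"],toolR(o)[:,0],toolR(o)[:,1],o["opening"],o["wrist_force"])
np.savez("y.npz",frame=p["frame"],pos=o["ee_pos"],rot=o["tcp_rot"])
coremodel(p,o,"y",zo=.0007,sz=.01,crop=(280,160,90,90),scale=8,gain=2,extra=[((.6323,.0001,.15),.012,(0,255,0)),((.6323,.0001,.15),.031,(255,255,0))])
E
```

```text
time: 32.55
ee_pos: [0.6308, -0.0009, 0.3131]
tcp_rot: [-103.7, 90.0, -103.9]
wrist_force: [0.5, 0.0, -0.9]
opening: 0.0164
[ -0.0119  19.2448  33.9392 104.7209  -0.0391   0.0682] 32.75 [ 0.631  -0.0003  0.3128] [-0.0005 -0.0007 -1.    ] [ 0.0014  1.     -0.0007] 0.016415888929105938 [-0.3513 -0.4212 -0.5925]
```

View pics/y.png

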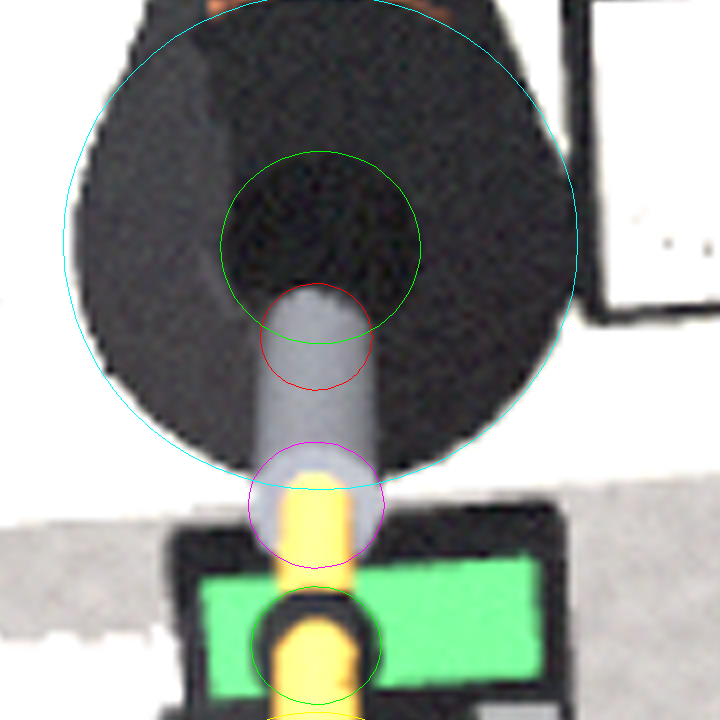

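View pics/y_s.png

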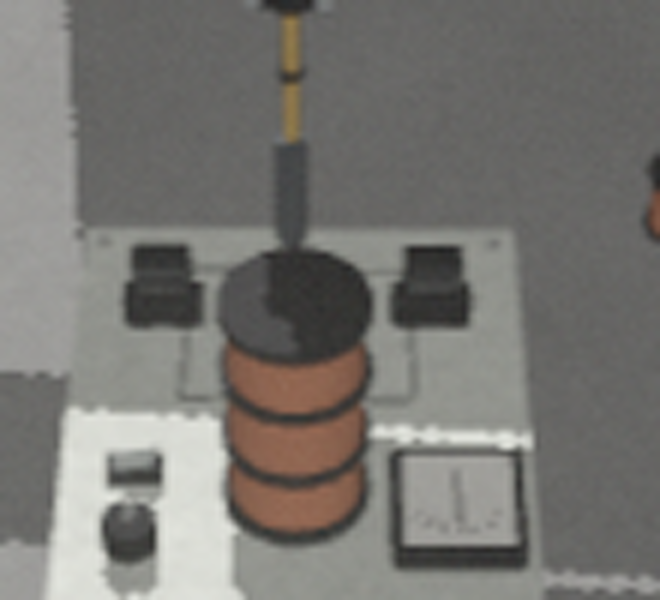

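```bash
python3 - <<'E'
from h import *
np.set_printoptions(precision=4,suppress=True,linewidth=200)
p=nom(bot.camera("wrist"))
def run(fn,mask,z=.15):
    h=dict(np.load(fn));o=dict(ee_pos=h["pos"],tcp_rot=h["rot"])
    g=cv2.GaussianBlur(cv2.cvtColor(h["frame"],cv2.COLOR_RGB2GRAY).astype(np.float32),(0,0),.8)
    t=np.radians(np.arange(0,360,3)) ; t=t[[mask(np.degrees(a)) for a in t]]
    def prof(v,rr):
        q=np.c_[v[0]+rr*np.cos(t),v[1]+rr*np.sin(t),np.full(len(t),z)]
        return cv2.remap(g,*[a.astype(np.float32).reshape(1,-1) for a in proj(p,q,o).T],cv2.INTER_LINEAR)[0]
    # find edge radius per angle around initial centre, robust circle fit
    c0=np.array([.6322,0.0]);rr=np.arange(.007,.017,.00025)
    P=np.array([prof(c0,r) for r in rr]);G=np.gradient(P,axis=0);k=G.argmax(0);s=G.max(0)
    e=np.c_[c0[0]+rr[k]*np.cos(t),c0[1]+rr[k]*np.sin(t)];ok=s>.5
    f=lambda v:(np.hypot(e[ok,0]-v[0],e[ok,1]-v[1])-v[2])
    r=least_squares(f,[*c0,.012],loss="soft_l1",f_scale=.0005);print(fn,r.x,ok.sum(),np.abs(f(r.x)).mean())
    f2=lambda v:(np.hypot(e[ok,0]-v[0],e[ok,1]-v[1])-.012);r=least_squares(f2,[*c0],loss="soft_l1",f_scale=.0005);print("  r fixed",r.x)
    # outer
    rr=np.arange(.026,.036,.00025);P=np.array([prof(c0,r) for r in rr]);G=np.gradient(P,axis=0);k=G.argmax(0)
    e=np.c_[c0[0]+rr[k]*np.cos(t),c0[1]+rr[k]*np.sin(t)];ok=(G.max(0)>4)&(np.abs(np.degrees(t))<400)&(np.cos(t)>-.1)
    r=least_squares(f,[*c0,.031],loss="soft_l1",f_scale=.0005);print("  outer",r.x,ok.sum(),np.abs(f(r.x)).mean())
run("s.npz",lambda a:True)
run("y.npz",lambda a:40<a<320)
E
```

```text
s.npz [0.6324 0.0001 0.0119] 120 0.0006339835796288107
  r fixed [0.6324 0.0001]
  outer [0.6317 0.0005 0.0311] 63 0.00039299110242792826
y.npz [0.6323 0.0002 0.0119] 84 0.0005691487667883023
  r fixed [0.6324 0.0002]
  outer [0.6301 0.0007 0.0318] 36 0.0008218432928199858
```

```bash
python3 -m handwheel '[[0,0,0,0.008,0,-0.0003,1],[0,0,0,0.016,0,-0.0003,1],[0,0,0,0.02,0,-0.0003,1],[0,0,0,0.02,0,-0.0003,1],[0,0,0,0.02,0,-0.0003,1],[0,0,0,0.02,0,-0.0003,1]]'
python3 - <<'E'
from h import *
np.set_printoptions(precision=4,suppress=True)
d=bot.camera("side");save(d,"z_d",crop=(260,120,100,110),scale=6)
o=bot.get_obs();P=bot.camera("wrist");p=nom(P);print(o["time"],o["ee_pos"],toolR(o)[:,0],toolR(o)[:,1],o["wrist_force"])
np.savez("z.npz",frame=p["frame"],pos=o["ee_pos"],rot=o["tcp_rot"])
coremodel(p,o,"z",zo=.0007,sz=.01,crop=(280,160,90,90),scale=8,gain=2.5,extra=[((.6324,.0001,.15),.012,(0,255,0))])
E
```

```text
time: 33.6
ee_pos: [0.6308, -0.0, 0.2931]
tcp_rot: [-99.6, 90.0, -99.7]
wrist_force: [0.1, -0.3, -0.9]
opening: 0.0165
33.65 [ 0.6308 -0.0001  0.293 ] [-0.0002 -0.0006 -1.    ] [ 0.0011  1.     -0.0006] [-0.5293 -0.446  -1.2252]
```

View pics/z.png

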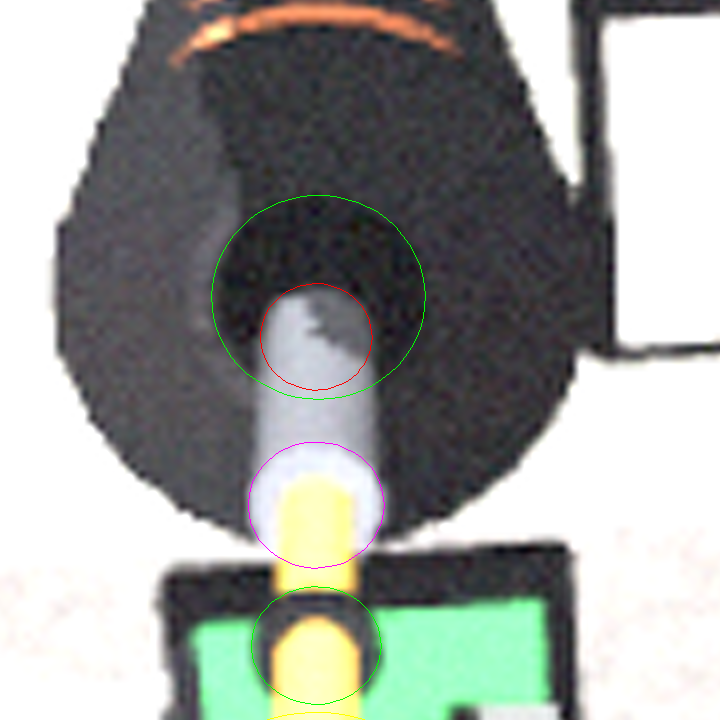

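View pics/z_d.png

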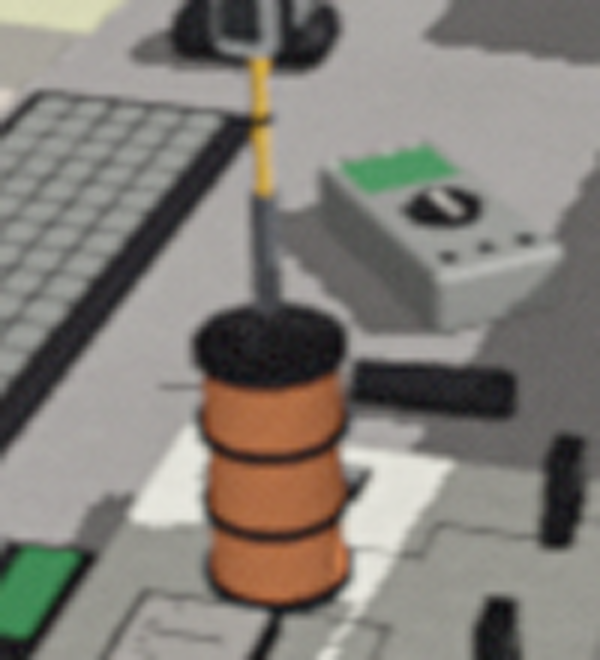

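```bash
python3 -m handwheel '[[0,0,0,0.007,0,0,1],[0,0,0,0.014,0,0,1],[0,0,0,0.021,0,0,1],[0,0,0,0.028,0,0,1],[0,0,0,0.032,0,0,1],[0,0,0,0.033,0,0,1],[0,0,0,0.033,0,0,1],[0,0,0,0.033,0,0,1]]'
python3 - <<'E'
from h import *
np.set_printoptions(precision=4,suppress=True)
o=bot.get_obs();P=bot.camera("wrist");p=nom(P);print(o["time"],o["ee_pos"],toolR(o)[:,0],toolR(o)[:,1],o["wrist_force"])
np.savez("a1.npz",frame=p["frame"],pos=o["ee_pos"],rot=o["tcp_rot"])
coremodel(p,o,"a1",zo=.0007,sz=.01,crop=(280,160,90,90),scale=8,gain=2.5,extra=[((.6324,.0001,.15),.012,(0,255,0))])
E
```

```text
time: 34.7
ee_pos: [0.6308, -0.0001, 0.26]
tcp_rot: [-104.4, 90.0, -104.4]
wrist_force: [-0.1, -0.4, -0.9]
opening: 0.0165
34.7 [ 0.6308 -0.0001  0.26  ] [-0.0002 -0.0007 -1.    ] [ 0.0011  1.     -0.0007] [-0.1265 -0.3959 -0.8689]
```

View pics/a1.png

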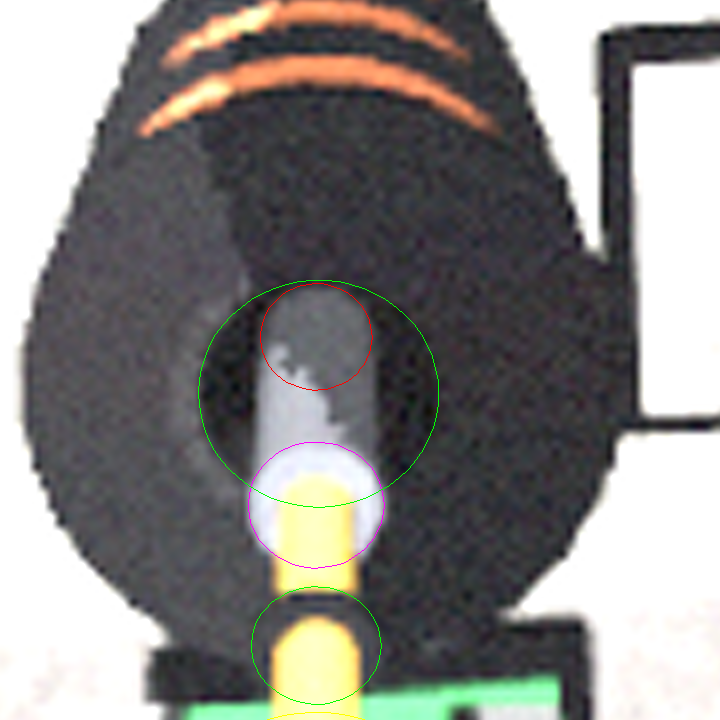

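```bash
python3 -m handwheel '[[0,0,0,0.007,0,0,1],[0,0,0,0.014,0,0,1],[0,0,0,0.021,0,0,1],[0,0,0,0.028,0,0,1],[0,0,0,0.035,0,0,1],[0,0,0,0.042,0,0,1],[0,0,0,0.049,0,0,1],[0,0,0,0.055,0,0,1],[0,0,0,0.0585,0,0,1],[0,0,0,0.0598,0,0,1],[0,0,0,0.0598,0,0,1],[0,0,0,0.0598,0,0,1],[0,0,0,0.0598,0,0,1]]'
python3 - <<'E'
from h import *
np.set_printoptions(precision=4,suppress=True)
o=bot.get_obs();P=bot.camera("wrist");p=nom(P);print(o["time"],o["ee_pos"],toolR(o)[:,0],toolR(o)[:,1],o["wrist_force"])
np.savez("a2.npz",frame=p["frame"],pos=o["ee_pos"],rot=o["tcp_rot"])
coremodel(p,o,"a2",zo=.0007,sz=.01,crop=(270,180,100,90),scale=8,gain=2.5,extra=[((.6324,.0001,.15),.012,(0,255,0))])
s=bot.camera("scene");save(s,"a2_s",crop=(290,150,60,70),scale=8)
d=bot.camera("side");save(d,"a2_d",crop=(270,120,80,70),scale=9)
E
```

```text
time: 36.38
ee_pos: [0.6307, -0.0001, 0.2002]
tcp_rot: [-111.3, 90.0, -111.4]
wrist_force: [-0.1, 0.9, -1.4]
opening: 0.0166
36.375 [ 0.6307 -0.0001  0.2002] [-0.0003 -0.0007 -1.    ] [ 0.001   1.     -0.0007] [-0.1201  0.9161 -1.4326]
```

View pics/a2.png

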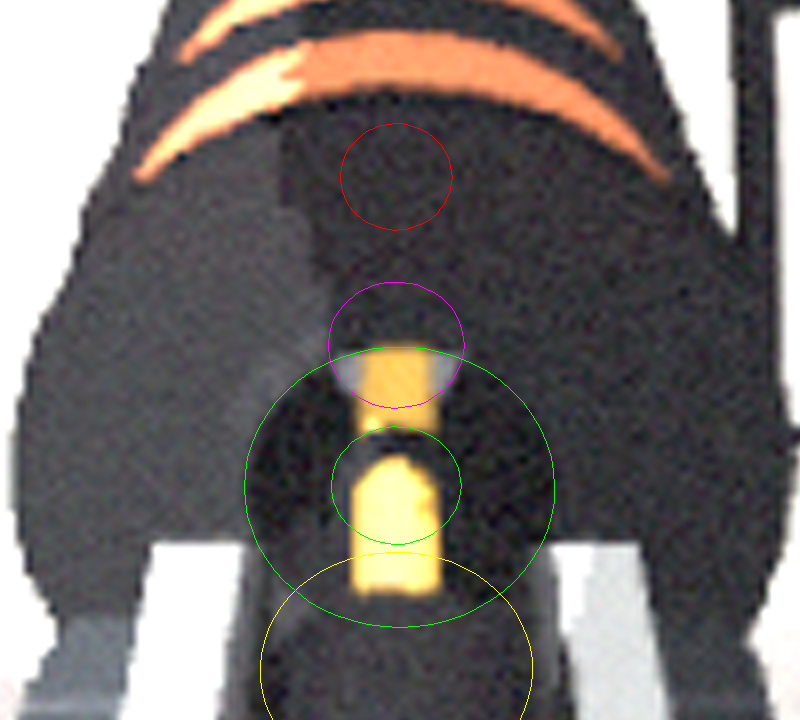

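View pics/a2_s.png

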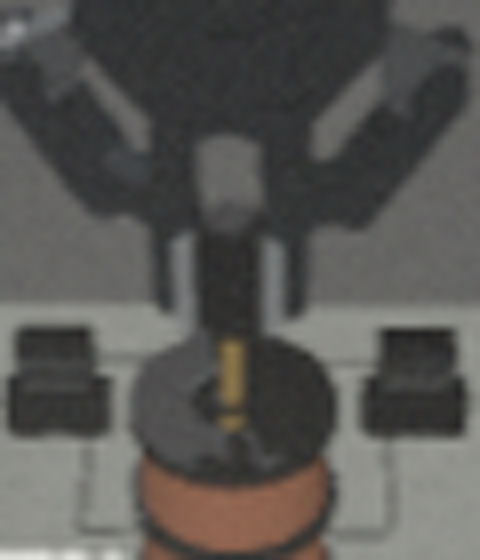

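View pics/a2_d.png

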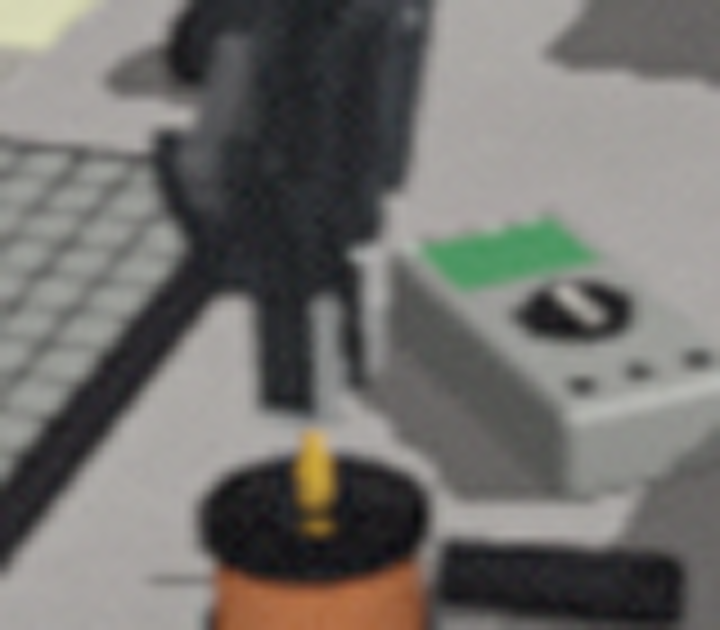

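```bash
python3 - <<'E'
from h import *
np.set_printoptions(precision=4,suppress=True)
s=bot.camera("scene");d=bot.camera("side")
X=[.6324,.0001,.15]
print("expected",proj(s,X),proj(d,X)); print("seen",(232.5/8-.5+290,423/8-.5+150),(317/9-.5+270,516/9-.5+120))
print(tip("core_mark",s),tip("core_mark",d),tip("coil_top",s),tip("coil_top",d))
o=bot.get_obs();print(o["time"],o["ee_pos"],o["qd"],o["wrist_force"],o["opening"])
E
```

```text
expected [[318.4862 200.007 ]] [[303.7383 176.0948]]
seen (318.5625, 202.375) (304.72222222222223, 176.83333333333334)
[(array([319.104, 202.08 ]), 0.74)] [(array([305.792, 176.32 ]), 0.6)] [(array([318.528, 196.4  ]), 0.74)] [(array([303.424, 174.8  ]), 0.58)]
36.825 [ 0.6307 -0.0001  0.1999] [-0.0017 -0.0156  0.0113 -0.0312  0.0037  0.1238] [-0.4926 -0.7335 -0.0651] 0.016499347573534932
```

```bash
python3 - <<'E'
from h import *
print(bot.job_done());o=bot.get_obs();print(o["time"],o["ee_pos"],o["wrist_force"])
E
```

```text
the job is handed in; nothing more can be done
None
the job is handed in; nothing more can be done
```

The job is handed in, at about 37 s of the 72 s allowed. Both bridging plugs are in the unit's socket pairs, and the arm is holding the thin-stem core still in the coil with its ring at the coil's top.

- **Plugs:** plug 1 is in `link_left` and plug 2 in `link_right`. Each met a hard stop at about 35 N with its underside at panel height. After release, a model of a fully seated plug lined up with each one in the wrist picture.
- **Core:** it went down with no contact showing in the wrist force (about 1 N or less), and the joints were at rest at hand-in. The tool was at z = 0.200 m, which puts the ring at 0.150 m.
- **Centring:** in the last wrist picture the ring was within about 0.3 mm of the bore's centre. The core leans about 0.5° in the grip, and I left that uncorrected.

**Checks that disagreed:**
- **Wrist camera:** its reported mounting shifted by about 1 mm as the tool turned. I used a corrected value instead, and the plug fits agreed with it.
- **Ring height:** the network's ring point in the scene view was about 2 pixels lower than expected. In the picture I took that to be the stem showing below the ring. The ring itself read within about 0.6 pixel in both fixed views, and the side view allows it to be about 1 mm low.

Nothing else on the bench was touched as far as the forces and pictures show, though I did not check every bystander individually at the end.

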